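Tip a cast pen tray out of its mould and bed it in its oak saddle

TASK

The terracotta-coloured pen tray has set in its casting box. Press down on the tip of its narrow end, gently (a fresh casting cracks if it is leaned on) and following it round, so that it swivels in the round cavity and its wide end rises out of the box; then take it by the raised end, lift it out and bed it level in the oak saddle, wide end over wide end, setting it down softly. Leave the phone, the eraser and the power bank where they lie.

Things in the scene. Friction and masses are not known exactly. Their poses are not given: they have to be found in the camera images.
- pen_tray: loose terracotta-coloured casting, 0.3-0.46 kg, 172 mm long (x), 42 mm deep, with a flat top, upright sides and a round belly. It tapers evenly from 40 mm wide at x=-86 mm (narrow end) to 60 mm at x=+86 mm (wide end). Two pen grooves, 4.5 mm deep, in the middle of the top (|x|<58 mm). Origin: lowest point of the belly at mid length; the top is at z=42 mm; x points to the wide end
- tray_axis (a point): the centre of the belly's curve, 115 mm above the tray's origin: the belly is a cylinder of radius 115 mm about the line through this point along the tray's y. Slid along the cavity, the tray turns about this line, and friction keeps it where it is left, up to about 0.3 rad of tilt
- tray_narrow_end (a point): middle of the top edge of the tray's narrow end. Pressed within 20 mm of this end, and followed round as the end sinks and moves inward, the tray slides under some 4 to 12 N; nearer the middle, or pushed straight down, it jams. Pressing with over 30 N cracks it
- tray_wide_end (a point): middle of the top edge of the tray's wide end. Pressing here wedges the tray after about 0.2 rad, too soon to take hold of the narrow end: the taper lets it slide freely only towards its wide end
- mould: casting box, held fast: plywood round a pale blue silicone core, 224 x 98 mm, 54 mm high. Origin: middle of its underside; x runs along it to the cavity's wide end, to the robot's left within 30 degrees. The tray starts level in the cavity, flush with the rim (z=54 mm), 1 mm of play at each side. The cavity is a trough of radius 115 mm, lowest at z=12 mm, reaching the rim at x=-89 and +89 mm
- saddle: oak stand, held fast: foot 108 x 90 x 6.5 mm, on it a bed 84 mm long (x), hollowed like the tray's belly, lowest at z=14 mm, between cheeks up to z=36 mm (76 mm over their outsides) that taper like the tray's middle, with 1.8 mm of play at each side. Origin: middle of its underside; x points to its wide end, to the robot's left within 30 degrees. A bedded tray sticks out 44 mm at each end
- phone: phone lying flat, 150 x 74 x 10 mm, origin middle of its underside; bystander
- eraser: block eraser in a blue sleeve, 42 x 22 x 13 mm, origin middle of its underside; bystander
- power_bank: power bank, 128 x 66 x 15 mm, origin middle of its underside; bystander
Things that resemble listed ones, but are neither listed nor needed, are in the scene too. There is more than one size of the saddle; the job needs the larger.

How it is judged:
By the outcome, as a careful person would: the job done as asked, in the order asked, and still so for the second after the job is handed in, with the robot touching nothing.
It also fails if it takes over 54 s, if anything falls off the work surface, if the arm or the gripper's body presses on something with over 40 N, if the wrist force passes 120 N, or if a joint passes its speed limit or range.

ROBOT

A 6-joint arm with a two-finger parallel gripper is mounted at the origin on a cart in front of the work surface, level with it; the furniture and walls round the work are solid. World frame = base frame: x ahead of the robot, y to its left, z up, the work surface at z = 0. Lengths are in m, angles in rad, forces in N, time in s.
With the tool pointing down it reaches from about 0.25 to 0.775 m from the base axis. Payload 4 kg.
Tool frame: the origin (TCP) lies on the centre line of the jaws, within the pads' length; the fingertips stand 17 mm ahead of it and the grasp point (between the pads) lies 2 mm behind it; z points along the fingers, y is the line along which they close (so a half turn about z gives the same grasp; the last joint's range is limited). The gripper opens to 94 mm and grips with 3 to 60 N. Pads are 16 mm wide; open, the fingers measure 119 mm over their backs; the gripper's body (75 mm by 177 mm) begins 78 mm behind the grasp point.
Start: joints at [1.069, 0.087, 1.371, -0, 1.684, -0.103], TCP at [0.214, 0.507, 0.223] pointing down, gripper open.
Joint ranges: [-3.1, 3.1], [-0.76, 2.03], [0.27, 2.55], [-1.08, 4.22], [0.17, 2.65], [-2.57, 2.57]. Speed limits (rad/s): [2.79, 2.79, 3.14, 3.14, 3.14, 3.14].

INTERFACE

Orientations are given as [roll, pitch, yaw] about the fixed x, y, z axes, in that order (R = Rz(yaw) Ry(pitch) Rx(roll)).
In Python, from bench import robot gives the robot as it stands.
- The arm moves only by the tool servo_tool, never from a script. Its argument "plan" is a list of rows, each a list of 7 numbers: the shift along the tool's x, y, z normalised to -1 to 1, where 1 is 0.1 m, then the turn, a rotation vector about the tool's x, y, z normalised to -1 to 1, where 1 is pi/2 rad, then the finger opening in mm, from 0 to 94. In form: [[x, y, z, ax, ay, az, gripper], ...]. A call has 1 to 12 rows; each row is the pose to reach, as a shift and turn from the pose commanded when the call began, along the tool's axes at that moment; what a row does not reach only later rows make up. A row lasts 1/12 s, in which the tool goes at most 41.7 mm and 7.16 degrees, less where a joint would pass 70% of its speed; a pose out of reach is approached as far as the arm can. A call with a number of a shift or a turn outside -1 to 1 is refused whole. A call with a gripper value outside its range is refused whole. The fingers move at their own pace and stop on an object; the grip force is fixed at half the most. Time passes only in rows, so rows that repeat a pose let the fingers close. It gives the time, the measured TCP pose, the force, the opening and the grip force at its end, in the units of the state.
- robot.get_obs(): the state, without advancing time (a new reading comes with each control period).
- robot.snapshot(name): name is "scene" or "top" or "wrist"; returns the picture (480x640x3 uint8, red, green, blue); there is no depth.
- robot.camera_params(name): a dict with "camera_matrix" (3x3 intrinsics, pixels), "rvec" (rotation vector, rad) and "tvec" (3), from world to camera coordinates, as OpenCV has them; the wrist camera has in their place "tool_from_camera" (4x4, takes a point from camera to tool coordinates, whose origin is the TCP and whose axes are the flange's). Camera axes: x right, y down, z forward; pixel columns grow to the right and rows downward; lengths in m; the calibration is good to about 2 mm. A picture is of the moment at which its call begins: read the wrist's pose just before it. camera_params takes no time and is no camera call.
- robot.close_job(): hands the job in; it is judged then, once.
Trained networks look in the newest picture that a camera, given by its name, has taken for a name from the list of things; names that differ only in an ending like _2 or _b are one class to them, and where a whole thing is asked for, a point or a joint stands for the part that bears it (a point fixed in the world has none). Each returns a list of dicts, best first, with "conf" (0 to 1); they miss things now and then, are a little off and sometimes report something else, mostly with a low value. They report only what shows in the picture. A call takes as long as a camera call. They do not tell look-alikes from the thing itself.
- robot.find_in(thing, camera): "extent" ([centre column, centre row, width, height] in pixels, round what is visible of it).
The state is a dict: "time": time; "joint_positions": joint angles; "qvel": joint speeds; "joint_torque": joint torques, N m; "tool_pos": TCP position; "ee_rot": TCP orientation; "wrist_force": force on the tool from outside, world axes, zero at the start; "wrist_torque": the same for the moment, N m; "width": finger opening in m; "finger_force": force on a finger pad.
Only numpy, scipy, OpenCV 4.12 (cv2) and the standard library are available. Lean on these libraries where they do the work, as an engineer would, in place of code of your own. Each camera call takes 0.05 s, during which the arm holds its last target. There are 200 camera calls.

## Working session

There is one attempt and no reset: what is moved stays moved. The work goes in short steps, Python scripts to look and compute and a tool call to move; the robot and the scene stay as the last step left them, time stands still between calls to the robot, and variables do not carry over. Pictures are saved under pics/ and viewed, at most 10 in all, crops included, and the job is handed in when it is done.

Besides the shell and the picture viewer there is one more tool, called as a command line: name --pt "numbers of a row" for each row, then --argument value for the rest. servo_tool: Moves the arm, as the interface text tells. Scaled input: -1 to 1 covers 0.1 m each way for a shift and pi/2 rad each way for a turn. Its arguments: {"type":"object","properties":{"plan":{"type":"array","items":{"type":"array","items":{"type":"number"}}}},"required":["plan"]}

```bash
mkdir -p pics; python3 - <<'E'
from bench import robot
import cv2,numpy as np
o=robot.get_obs();print(o['time'],o['tool_pos'],o['ee_rot'],o['width'])
for c in ['scene','top']:
    im=robot.snapshot(c);cv2.imwrite(f'pics/{c}0.png',im[:,:,::-1])
    for t in ['pen_tray','mould','saddle','phone','eraser','power_bank']:
        print(c,t,[(np.round(d['extent']).tolist(),round(d['conf'],2)) for d in robot.find_in(t,c)])
    p=robot.camera_params(c);print({k:np.round(v,4).tolist() for k,v in p.items()})
print(robot.camera_params('wrist'))
E
```

```text
0.0 [0.2133262  0.50638769 0.22131005] [-3.13942581e+00 -2.18461474e-04  2.74280075e+00] 0.09387871221898873
scene pen_tray [([401.0, 271.0, 96.0, 24.0], 0.55)]
scene mould [([399.0, 284.0, 129.0, 71.0], 0.62), ([367.0, 358.0, 93.0, 51.0], 0.42)]
scene saddle [([288.0, 282.0, 54.0, 35.0], 0.89), ([226.0, 257.0, 59.0, 41.0], 0.58)]
scene phone []
scene eraser [([224.0, 310.0, 22.0, 11.0], 0.74)]
scene power_bank [([254.0, 221.0, 50.0, 20.0], 0.92)]
{'camera_matrix': [[621.2967, 0.0, 311.26], [0.0, 621.2967, 235.503], [0.0, 0.0, 1.0]], 'rvec': [1.7992, -1.0885, 0.6843], 'tvec': [-0.2482, 0.3082, 0.808]}
top pen_tray [([403.0, 241.0, 76.0, 30.0], 0.55)]
top mould [([401.0, 237.0, 110.0, 54.0], 0.56)]
top saddle [([308.0, 271.0, 37.0, 32.0], 0.86), ([239.0, 263.0, 56.0, 57.0], 0.75)]
top phone [([413.0, 330.0, 70.0, 30.0], 0.72)]
top eraser [([286.0, 336.0, 19.0, 16.0], 0.61)]
top power_bank [([215.0, 180.0, 54.0, 32.0], 0.94)]
{'camera_matrix': [[437.5449, 0.0, 322.0809], [0.0, 437.5449, 248.7924], [0.0, 0.0, 1.0]], 'rvec': [2.1695, -2.2054, 0.0312], 'tvec': [0.0168, 0.5662, 0.9894]}
{'camera_matrix': array([[375.83043182,   0.        , 317.19640591],
       [  0.        , 375.83043182, 234.63476315],
       [  0.        ,   0.        ,   1.        ]]), 'tool_from_camera': array([[ 3.79987713e-04, -9.64041352e-01, -2.65752004e-01,
         7.72602706e-02],
       [ 9.99999766e-01,  2.15241848e-04,  6.49047152e-04,
         1.55559478e-03],
       [-5.68507341e-04, -2.65752189e-01,  9.64041208e-01,
        -1.62090752e-01],
       [ 0.00000000e+00,  0.00000000e+00,  0.00000000e+00,
         1.00000000e+00]])}
```

View pics/top0.png

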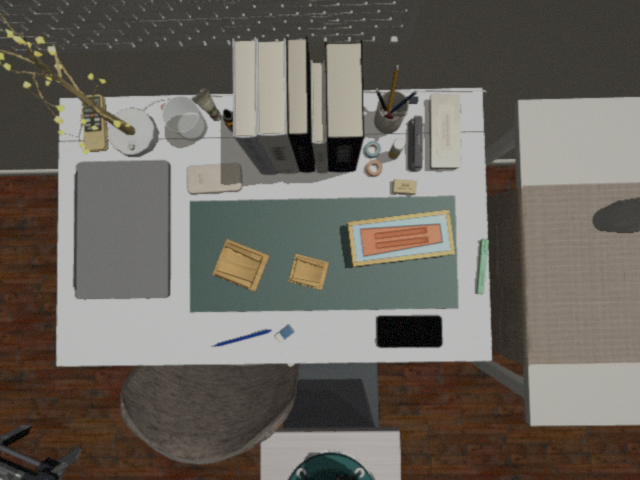

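View pics/scene0.png

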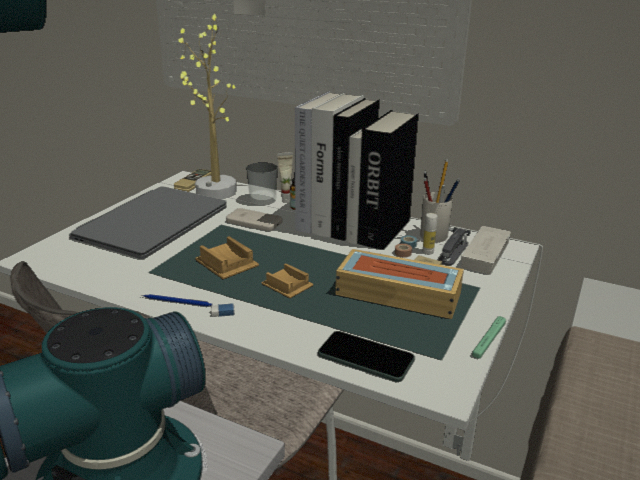

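Top picture: mould with the tray at (402,238), larger saddle at (240,264), smaller one at (309,271); phone (409,331), eraser (286,333) and power bank (214,179) lie clear. Next I'll rectify and segment.

```bash
cat > h.py <<'E'
from bench import robot
import cv2,numpy as np
from scipy.spatial.transform import Rotation as R
def cam(c,o=None):
    p=robot.camera_params(c);K=p['camera_matrix']
    if c!='wrist':
        Rm=cv2.Rodrigues(np.array(p['rvec'],float))[0];return K,Rm,np.array(p['tvec'],float).ravel()
    T=np.eye(4);T[:3,:3]=R.from_euler('xyz',o['ee_rot']).as_matrix();T[:3,3]=o['tool_pos']
    W=np.linalg.inv(T@p['tool_from_camera']);return K,W[:3,:3],W[:3,3]
def ray(px,z,cm):
    K,Rm,t=cm;px=np.atleast_2d(px).astype(float)
    d=np.c_[px,np.ones(len(px))]@np.linalg.inv(K).T@Rm;C=-Rm.T@t
    return (C+d*((z-C[2])/d[:,2])[:,None])[:,:2]
def proj(P,cm):
    K,Rm,t=cm;q=(np.atleast_2d(P)@Rm.T+t)@K.T;return q[:,:2]/q[:,2:]
def rect(pts):
    c,(w,h),a=cv2.minAreaRect((pts*1000).astype(np.float32))
    if w<h: w,h,a=h,w,a+90
    return np.round(c,1),round(w,1),round(h,1),round((a-90+90)%180-90,1)  # angle of long axis from +y? see use
def big(mask,box):
    m=np.zeros_like(mask);x,y,w,h=box;s=np.s_[y:y+h,x:x+w];m[s]=mask[s]
    cs=cv2.findContours(m,cv2.RETR_EXTERNAL,cv2.CHAIN_APPROX_NONE)[0]
    return max(cs,key=cv2.contourArea)[:,0]
E
python3 - <<'E'
from h import *
im=cv2.imread('pics/top0.png');hsv=cv2.cvtColor(im,cv2.COLOR_BGR2HSV);cm=cam('top')
print('cam',-cm[1].T@cm[2])
for n,p in dict(m=(400,217),tray=(375,240),sad=(240,250),mat=(280,230),groove=(400,235)).items(): print(n,hsv[p[1],p[0]])
H,S,V=cv2.split(hsv)
tr=((H<11)&(S>110)&(V>110)).astype(np.uint8)
notmat=((H<35)|(V>150)).astype(np.uint8)
oak=((H>11)&(H<30)&(S>90)&(V>60)).astype(np.uint8)
m=(oak|tr|((H>80)&(H<110)&(V>130))).astype(np.uint8)
for n,mk,box,z in [('tray',tr,(345,205,115,65),.054),('mould',m,(340,203,122,69),.054),('saddle',oak,(205,230,70,70),.0065),('small',oak,(283,245,50,50),.0065)]:
    c=big(mk,box);print(n,rect(ray(c,z,cm)),cv2.boundingRect(c))
for n,px,z in [('phone',(409,331),.01),('eraser',(285,333),.013),('pb',(214,179),.015)]: print(n,ray(px,z,cm))
E
```

```text
cam [ 0.51807755 -0.01174715  1.01552706]
m [ 24  93 183]
tray [ 10 123 180]
sad [ 18 121 148]
mat [ 81  41 100]
groove [ 10 152 153]
tray (array([ 585.5, -155. ]), 146.3, 55.7, 6.2) (361, 226, 69, 29)
mould (array([ 585.4, -164.4]), 225.1, 98.0, 6.1) (347, 211, 107, 55)
saddle (array([533.2, 197.1]), 107.8, 89.2, -22.3) (213, 239, 56, 52)
small (array([515.2,  40.5]), 79.5, 65.5, -15.7) (289, 254, 40, 36)
phone [[ 0.37630693 -0.1869585 ]]
eraser [[0.37591539 0.09497795]]
pb [[0.7325864  0.25550122]]
```

servo_tool --pt "-0.83 -0.32 0 0 0 0 94" --pt "-0.83 -0.32 0 0 0 0 94" --pt "-0.83 -0.32 0 0 0 0 94"

```text
time: 0.95
tool_pos: [0.2811, 0.4419, 0.2226]
ee_rot: [-3.141, 0.003, 2.738]
wrist_force: [-0.3, 0.3, -0.3]
width: 0.0942
finger_force: 0.0
```

servo_tool --pt "-0.83 -0.32 0 0 0 0 94" --pt "-0.83 -0.32 0 0 0 0 94" --pt "-0.83 -0.32 0 0 0 0 94"

```text
time: 1.2
tool_pos: [0.3453, 0.3799, 0.2226]
ee_rot: [-3.141, 0.003, 2.737]
wrist_force: [-0.4, 0.7, -0.5]
width: 0.0939
finger_force: 0.0
```

servo_tool --pt "-0.83 -0.32 0 0 0 0 94" --pt "-0.83 -0.32 0 0 0 0 94" --pt "-0.83 -0.32 0 0 0 0 94"

```text
time: 1.45
tool_pos: [0.4091, 0.3183, 0.2224]
ee_rot: [-3.141, 0.003, 2.737]
wrist_force: [0.1, -0.1, -0.9]
width: 0.0939
finger_force: 0.0
```

servo_tool --pt "-0.83 -0.32 0 0 0 0.16 94" --pt "-0.83 -0.32 0 0 0 0.24 94" --pt "-0.83 -0.32 0 0 0 0.24 94"

```text
time: 1.7
tool_pos: [0.473, 0.2567, 0.2221]
ee_rot: [-3.141, 0.002, 2.356]
wrist_force: [-0.4, -0.0, 0.7]
width: 0.0936
finger_force: 0.0
```

servo_tool --pt "0 0 0 0 0 0.7 94" --pt "0 0 0 0 0 0.7 94" --pt "0 0 0 0 0 0.7 94" --pt "0 0 0 0 0 0.7 94" --pt "0 0 0 0 0 0.7 94" --pt "0 0 0 0 0 0.7 94" --pt "0 0 0 0 0 0.7 94" --pt "0 0 0 0 0 0.7 94" --pt "0 0 0 0 0 0.7 94" --pt "0 0 0 0 0 0.7 94" --pt "0 0 0 0 0 0.7 94"

```text
time: 2.62
tool_pos: [0.4694, 0.2608, 0.2225]
ee_rot: [-3.141, -0.0, 1.271]
wrist_force: [0.6, 0.4, -0.5]
width: 0.0941
finger_force: 0.0
```

```bash
python3 - <<'E'
from h import *
P=[robot.get_obs() for _ in range(1)]
o=robot.get_obs();im=robot.snapshot('wrist');cv2.imwrite('pics/w1.png',im[:,:,::-1])
cm=cam('wrist',o);hsv=cv2.cvtColor(im,cv2.COLOR_RGB2HSV);H,S,V=cv2.split(hsv)
oak=((H>10)&(H<30)&(S>80)&(V>50)).astype(np.uint8)
print(o['tool_pos'],o['ee_rot'],np.round(proj([[.5332,.1971,.0065]],cm)))
cs=[c[:,0] for c in cv2.findContours(oak,cv2.RETR_EXTERNAL,cv2.CHAIN_APPROX_NONE)[0] if cv2.contourArea(c)>1500]
for c in cs: print(cv2.boundingRect(c),rect(ray(c,.0065,cm)))
E
```

```text
[0.46943644 0.26077229 0.22250749] [-3.14119700e+00 -4.94378645e-04  1.27145652e+00] [[393. 250.]]
(286, 426, 354, 49) (array([555.9, -82.2]), 445.8, 73.2, 72.9)
(526, 354, 46, 78) (array([667.7, -29.6]), 114.5, 44.6, 0.0)
(64, 354, 46, 78) (array([142.5, 132.2]), 114.5, 44.4, -34.9)
(381, 343, 61, 30) (array([522.1,  65.3]), 69.8, 37.9, 72.9)
(345, 194, 98, 102) (array([534.3, 199.7]), 109.2, 93.5, -21.9)
(0, 0, 82, 61) (array([274.4, 499.6]), 73.7, 48.6, 80.8)
```

View pics/w1.png

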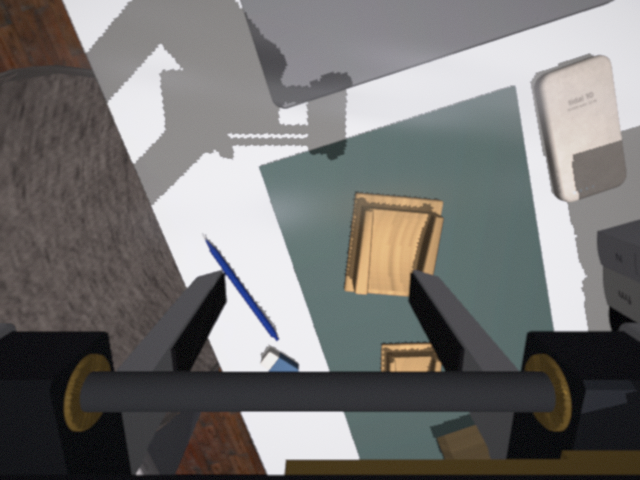

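servo_tool --pt "-0.82 0.5 0 0 0 0 60" --pt "-0.82 0.5 0 0 0 0 40" --pt "-0.82 0.5 0 0 0 0 20"

```text
time: 2.92
tool_pos: [0.4938, 0.1634, 0.2225]
ee_rot: [3.14, 0.002, 1.267]
wrist_force: [0.6, 0.4, 0.4]
width: 0.0774
finger_force: 0.0
```

servo_tool --pt "-0.82 0.5 0 0 0 0 0" --pt "-0.82 0.5 0 0 0 0 0" --pt "-0.82 0.5 0 0 0 0 0"

```text
time: 3.17
tool_pos: [0.5172, 0.0697, 0.2224]
ee_rot: [3.14, 0.002, 1.265]
wrist_force: [-0.3, -0.3, -0.7]
width: 0.0574
finger_force: 0.0
```

servo_tool --pt "-0.82 0.5 0 0 0 0 0" --pt "-0.82 0.5 0 0 0 0 0" --pt "-0.82 0.5 0 0 0 0 0"

```text
time: 3.42
tool_pos: [0.5405, -0.0234, 0.2222]
ee_rot: [3.141, 0.002, 1.265]
wrist_force: [0.5, -0.0, -1.0]
width: 0.0374
finger_force: 0.0
```

servo_tool --pt "-0.82 0.5 0 0 0 0 0" --pt "-0.82 0.5 0 0 0 0 0" --pt "-0.82 0.5 0 0 0 0 0"

```text
time: 3.67
tool_pos: [0.5637, -0.1165, 0.2219]
ee_rot: [3.141, 0.001, 1.265]
wrist_force: [0.4, 1.5, -0.2]
width: 0.0175
finger_force: 0.0
```

servo_tool --pt "-0.82 0.5 0.2 0 0 -0.08 0" --pt "-0.82 0.5 0.2 0 0 -0.16 0" --pt "-0.82 0.5 0.2 0 0 -0.24 0" --pt "-0.82 0.5 0.2 0 0 -0.26 0" --pt "-0.82 0.5 0.2 0 0 -0.26 0" --pt "-0.82 0.5 0.2 0 0 -0.26 0"

```text
time: 4.17
tool_pos: [0.5866, -0.2048, 0.2023]
ee_rot: [3.142, -0.001, 1.677]
wrist_force: [-0.6, 0.2, -0.7]
width: 0.0006
finger_force: 0.0
```

```bash
python3 - <<'E'
from h import *
o=robot.get_obs();im=robot.snapshot('wrist');cv2.imwrite('pics/w2.png',im[:,:,::-1])
cm=cam('wrist',o);hsv=cv2.cvtColor(im,cv2.COLOR_RGB2HSV);H,S,V=cv2.split(hsv)
tr=((H<13)&(S>95)&(V>90)).astype(np.uint8)
m=(((H>10)&(H<30)&(S>80)&(V>50))|tr|((H>80)&(H<115)&(V>130))).astype(np.uint8)
print(o['time'],o['tool_pos'],o['ee_rot'],o['width'],np.round(proj([[.5854,-.1644,.054]],cm)))
for mk in (tr,m):
  for c in [c[:,0] for c in cv2.findContours(mk,cv2.RETR_EXTERNAL,cv2.CHAIN_APPROX_NONE)[0] if cv2.contourArea(c)>2500]: print(cv2.boundingRect(c),rect(ray(c,.054,cm)))
c=np.radians(96.1);X=np.array([np.cos(c),np.sin(c)]);Y=np.array([-X[1],X[0]])
q=[(-112,-49),(112,-49),(112,49),(-112,49)];t=[(-86,-20),(86,-30),(86,30),(-86,20)]
v=im[:,:,::-1].copy()
for s,col in((q,(0,255,0)),(t,(255,0,0))):
  P=[np.r_[np.array([.5854,-.1644])+(a*X+b*Y)/1000,.054] for a,b in s]
  cv2.polylines(v,[np.round(proj(P,cm)).astype(int)],True,col,1)
cv2.imwrite('pics/w2o.png',v)
E
```

```text
4.1667 [ 0.586613   -0.20475543  0.20232952] [ 3.14151954e+00 -1.27853238e-03  1.67662495e+00] 0.0006480854915382606 [[320. 180.]]
(283, 65, 77, 211) (array([ 586.1, -162.6]), 171.0, 58.3, 6.1)
(21, 450, 425, 25) (array([ 527.2, -461.2]), 439.5, 30.6, -83.9)
(273, 65, 97, 230) (array([ 586.9, -171.6]), 189.2, 79.9, 6.1)
(257, 27, 131, 276) (array([ 585.8, -162.5]), 223.4, 97.9, 5.9)
(348, 0, 110, 312) (array([ 653.1, -149.4]), 253.5, 48.3, -2.8)
```

View pics/w2o.png

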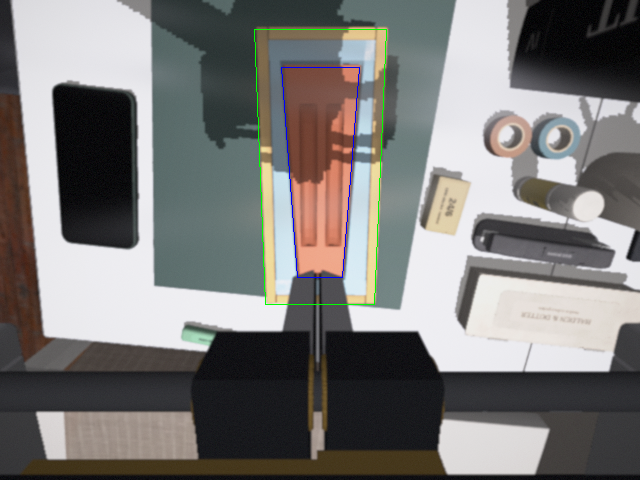

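The overlay lies on the mould rim and tray: rim corners (256,28)–(387,304), with the tray's narrow end nearest the fingers at (318,277). I'll go down onto it.

servo_tool --pt "-0.36 0.03 0 0 0 0 0" --pt "-0.36 0.03 0.35 0 0 0 0" --pt "-0.36 0.03 0.7 0 0 0 0" --pt "-0.36 0.03 1.0 0 0 0 0" --pt "-0.36 0.03 1.0 0 0 0 0"

```text
time: 4.63
tool_pos: [0.5892, -0.238, 0.0947]
ee_rot: [-3.13, -0.008, 1.677]
wrist_force: [-1.7, -0.5, -1.3]
width: 0.0006
finger_force: 0.0
```

servo_tool --pt "0 0 0.1 0 0 0 0" --pt "0 0 0.18 0 0 0 0" --pt "0 0 0.22 0 0 0 0" --pt "0 0 0.24 0 0 0 0" --pt "0 0 0.24 0 0 0 0"

```text
time: 5.05
tool_pos: [0.5937, -0.2415, 0.0795]
ee_rot: [3.14, 0.001, 1.677]
wrist_force: [0.2, 0.1, -0.4]
width: 0.0011
finger_force: 0.0
```

servo_tool --pt "0 0 0.03 0 0 0 0" --pt "0 0 0.05 0 0 0 0" --pt "0 0 0.06 0 0 0 0" --pt "0 0 0.07 0 0 0 0" --pt "0 0 0.07 0 0 0 0"

```text
time: 5.47
tool_pos: [0.5936, -0.2417, 0.0726]
ee_rot: [3.14, 0.001, 1.677]
wrist_force: [-0.5, 0.4, 4.1]
width: 0.0008
finger_force: 2.0
```

servo_tool --pt "0 0 0.005 0 0 0 0" --pt "0 0 0.01 0 0 0 0" --pt "0 0 0.01 0 0 0 0"

```text
time: 5.72
tool_pos: [0.5938, -0.2419, 0.0715]
ee_rot: [3.14, 0.001, 1.677]
wrist_force: [0.0, -1.0, 5.9]
width: 0.0005
finger_force: 2.6
```

servo_tool --pt "0.006 0 0.008 0 0.006 0 0" --pt "0.012 0 0.016 0 0.013 0 0" --pt "0.02 0 0.027 0 0.022 0 0" --pt "0.029 0 0.039 0 0.032 0 0"

```text
time: 6.05
tool_pos: [0.5934, -0.2387, 0.0674]
ee_rot: [3.14, -0.05, 1.677]
wrist_force: [0.1, -0.3, 6.1]
width: 0.0007
finger_force: 2.4
```

servo_tool --pt "0.014 0 0.019 0 0.016 0 0" --pt "0.029 0 0.039 0 0.032 0 0" --pt "0.044 0 0.058 0 0.048 0 0" --pt "0.059 0 0.076 0 0.064 0 0"

```text
time: 6.38
tool_pos: [0.5927, -0.2326, 0.0602]
ee_rot: [3.14, -0.152, 1.677]
wrist_force: [-0.2, -1.7, 7.5]
width: 0.0007
finger_force: 3.4
```

servo_tool --pt "0.014 0 0.019 0 0.016 0 0" --pt "0.029 0 0.039 0 0.032 0 0" --pt "0.044 0 0.058 0 0.048 0 0" --pt "0.059 0 0.076 0 0.064 0 0"

```text
time: 6.72
tool_pos: [0.5923, -0.2261, 0.0541]
ee_rot: [3.139, -0.252, 1.677]
wrist_force: [0.1, -2.6, 7.9]
width: 0.0003
finger_force: 4.1
```

```bash
python3 - <<'E'
from h import *
im=robot.snapshot('scene')[:,:,::-1];cv2.imwrite('pics/s3.png',cv2.resize(im[200:340,310:490],None,fx=4,fy=4,interpolation=2))
E
```

```text
(no output)
```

View pics/s3.png

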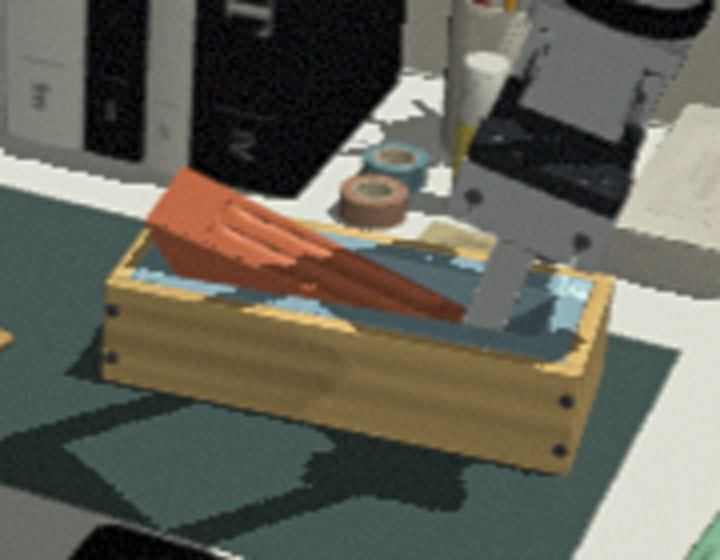

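The tray has swivelled: its wide end stands up at (180,180) in the crop, and the finger is on the narrow end at (490,320). A little further, then retract.

servo_tool --pt "0.012 0 0.016 0 0.013 0 0" --pt "0.024 0 0.032 0 0.026 0 0" --pt "0.024 0 0.032 0 0.026 0 0"

```text
time: 7.02
tool_pos: [0.5919, -0.2228, 0.0513]
ee_rot: [3.139, -0.294, 1.676]
wrist_force: [1.2, -1.3, 8.2]
width: 0.0004
finger_force: 4.0
```

servo_tool --pt "0 0 -0.05 0 0 0 0" --pt "0 0 -0.25 0 0 0 0" --pt "0 0 -0.6 0 0 0 0" --pt "0 0 -0.9 0 0 0 0" --pt "0 0 -0.9 0 0 0 0"

```text
time: 7.43
tool_pos: [0.5959, -0.2506, 0.1421]
ee_rot: [3.134, -0.287, 1.678]
wrist_force: [0.8, -0.7, 1.3]
width: 0.0011
finger_force: 0.0
```

servo_tool --pt "0.35 0 0.12 0 0 0 60" --pt "0.67 0 0.24 0 0 0 84" --pt "0.67 0 0.24 0 0 0 84"

```text
time: 7.68
tool_pos: [0.5844, -0.1712, 0.1303]
ee_rot: [-3.137, -0.299, 1.68]
wrist_force: [0.1, 0.0, 0.7]
width: 0.0169
finger_force: 0.0
```

servo_tool --pt "0.35 0 0.12 0 0 0 84" --pt "0.67 0 0.24 0 0 0 84" --pt "0.67 0 0.24 0 0 0 84" --pt "0.67 0 0.24 0 0 0 84" --pt "0.67 0 0.24 0 0 0 84"

```text
time: 8.1
tool_pos: [0.5784, -0.1069, 0.1278]
ee_rot: [-3.14, -0.293, 1.676]
wrist_force: [-0.0, -0.7, -0.7]
width: 0.0502
finger_force: 0.0
```

```bash
python3 - <<'E'
from h import *
o=robot.get_obs();im=robot.snapshot('wrist')
cm=cam('wrist',o);print(o['time'],o['tool_pos'],o['ee_rot'],o['width'])
X=np.array([np.cos(np.radians(96)),np.sin(np.radians(96))]);Y=np.array([-X[1],X[0]])
v=im[:,:,::-1].copy()
d=o['tool_pos'][:2]-np.array([.5857,-.1634]);print('mould xyz',d@X,d@Y)
for th,col in((.29,(255,0,0)),(.25,(0,255,0))):
  c,s=np.cos(th),np.sin(th);P=[]
  for a,b in [(-86,-20),(86,-30),(86,30),(-86,20)]:
    x=a*c+73*s;z=127-73*c+a*s;P.append(np.r_[np.array([.5857,-.1634])+(x*X+b*Y)/1000,z/1000])
  cv2.polylines(v,[np.round(proj(P,cm)).astype(int)],True,col,1)
cv2.imwrite('pics/w4o.png',v)
E
```

```text
8.1 [ 0.57840803 -0.10693821  0.12784529] [-3.13988993 -0.29250024  1.67634982] 0.050228180273528274
mould xyz 0.05691470183019738 0.0013501559736350038
```

View pics/w4o.png

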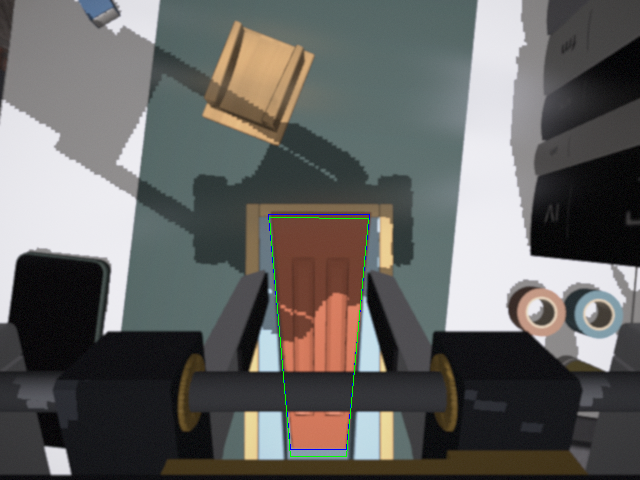

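The narrow-end edge at (318,448) matches the 0.29 rad outline and the sides match too. Descend along the tray's normal and grip.

servo_tool --pt "0 0.013 0 0 0 0 84" --pt "0 0.013 0 0 0 0 84" --pt "0 0.013 0 0 0 0 84" --pt "0 0.013 0.1 0 0 0 84" --pt "0 0.013 0.25 0 0 0 84" --pt "0 0.013 0.4 0 0 0 84" --pt "0 0.013 0.48 0 0 0 84" --pt "0 0.013 0.53 0 0 0 84" --pt "0 0.013 0.53 0 0 0 84" --pt "0 0.013 0.53 0 0 0 84"

```text
time: 8.98
tool_pos: [0.5786, -0.0913, 0.0783]
ee_rot: [3.141, -0.292, 1.677]
wrist_force: [0.6, -0.6, 0.1]
width: 0.084
finger_force: 0.0
```

servo_tool --pt "0 0 0.015 0 0 0 84" --pt "0 0 0.015 0 0 0 70" --pt "0 0 0.015 0 0 0 60" --pt "0 0 0.015 0 0 0 50" --pt "0 0 0.015 0 0 0 45" --pt "0 0 0.015 0 0 0 45" --pt "0 0 0.015 0 0 0 45" --pt "0 0 0.015 0 0 0 45" --pt "0 0 0.015 0 0 0 45" --pt "0 0 0.015 0 0 0 45"

```text
time: 9.82
tool_pos: [0.5785, -0.091, 0.077]
ee_rot: [3.141, -0.292, 1.677]
wrist_force: [-1.1, 0.1, 1.3]
width: 0.0565
finger_force: 29.9
```

servo_tool --pt "0.01 0 -0.03 0 0 0 45" --pt "0.02 0 -0.07 0 0 0 45" --pt "0.04 0 -0.13 0 0 0 45" --pt "0.06 0 -0.2 0 0 0 45"

```text
time: 10.15
tool_pos: [0.5778, -0.0906, 0.0972]
ee_rot: [-3.14, -0.293, 1.676]
wrist_force: [-0.4, 0.4, -3.7]
width: 0.0563
finger_force: 30.0
```

servo_tool --pt "0.03 0 -0.1 0 0 0 45" --pt "0.07 0 -0.24 0 0 0 45" --pt "0.13 0 -0.43 0 0 0 45" --pt "0.2 0 -0.66 0 0 0 45" --pt "0.25 0 -0.83 0 0 0 45" --pt "0.27 0 -0.9 0 0 0 45" --pt "0.27 0 -0.9 0 0 0 45"

```text
time: 10.73
tool_pos: [0.5797, -0.0914, 0.1949]
ee_rot: [3.136, -0.289, 1.678]
wrist_force: [0.5, -0.4, -3.2]
width: 0.056
finger_force: 30.0
```

```bash
python3 - <<'E'
from h import *
o=robot.get_obs();im=robot.snapshot('wrist');sc=robot.snapshot('scene')
print(o['time'],o['tool_pos'],o['ee_rot'],o['width'],o['wrist_force'],o['wrist_torque'])
v=np.hstack([cv2.resize(im,(400,300)),cv2.resize(sc[120:340,250:520],(400,300))])
cv2.imwrite('pics/w5.png',v[:,:,::-1]);cv2.imwrite('pics/w5w.png',im[:,:,::-1]);cv2.imwrite('pics/w5s.png',sc[:,:,::-1])
E
```

```text
10.7333 [ 0.57967367 -0.09141281  0.19494714] [ 3.13590991 -0.28937385  1.67841515] 0.05602561554014239 [ 0.50331356 -0.39471765 -3.22264945] [-0.27850961  0.05860697  0.10412559]
```

View pics/w5.png

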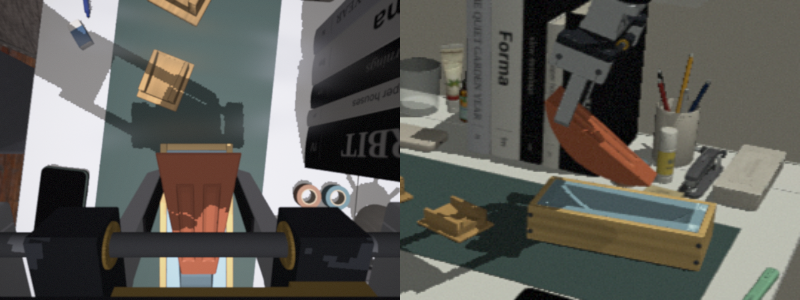

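```bash
cat > fit.py <<'E'
from h import *
from scipy.optimize import least_squares
def fit(im,o,nm):
    p=robot.camera_params('wrist');K=p['camera_matrix'];Ti=np.linalg.inv(p['tool_from_camera'])
    H,S,V=cv2.split(cv2.cvtColor(im,cv2.COLOR_BGR2HSV))
    m=((H<13)&(S>95)&(V>40)).astype(np.uint8);m[445:]=0;m[:,:240]=0;m[:,400:]=0
    ys=np.where(m.sum(1)>20)[0];
    ed=[(r,np.where(m[r])[0].min(),np.where(m[r])[0].max()) for r in range(ys.min(),ys.max()+1,5) if m[r].any()]
    print('rows',ys.min(),ys.max(),[tuple(map(int,e)) for e in ed[::4]]);return Ti,K
def corners(a,gx,gz,gy,psi,Ti,K):
    # tray in tool frame: extra tilt a about tool y at pad point; tray pt (x,y,d): d depth below top
    c,s=np.cos(a),np.sin(a);P=[]
    for x,y in [(86,-30),(86,30),(-86,20),(-86,-20)]:
        u=x-55;w=-gz   # tool z of top plane relative pivot
        P.append([gx+c*u+s*w, gy+y+psi*u, 2-2 -s*u+c*w])
    P=np.array(P)/1000;Q=(np.c_[P,np.ones(4)]@Ti.T)[:,:3]@K.T;return Q[:,:2]/Q[:,2:]
E
python3 - <<'E'
from fit import *
im=cv2.imread('pics/w5w.png');Ti,K=fit(im,None,'')
for a in (0,.1,.2,.3,.4,.5,.6): print(a,np.round(corners(a,0,5,0,0,Ti,K)).tolist())
E
```

```text
rows 245 437 [(245, 250, 384), (265, 254, 380), (285, 257, 377), (305, 261, 374), (325, 267, 368), (345, 272, 364), (365, 276, 359), (425, 288, 346)]
0 [[246.0, 244.0], [384.0, 244.0], [351.0, 540.0], [280.0, 540.0]]
0.1 [[245.0, 248.0], [385.0, 248.0], [349.0, 515.0], [282.0, 515.0]]
0.2 [[244.0, 252.0], [386.0, 252.0], [348.0, 491.0], [284.0, 491.0]]
0.3 [[243.0, 257.0], [388.0, 257.0], [346.0, 468.0], [286.0, 468.0]]
0.4 [[242.0, 263.0], [389.0, 263.0], [345.0, 446.0], [287.0, 446.0]]
0.5 [[241.0, 269.0], [389.0, 269.0], [344.0, 425.0], [288.0, 425.0]]
0.6 [[240.0, 276.0], [390.0, 276.0], [343.0, 405.0], [289.0, 405.0]]
```

```bash
cat >> fit.py <<'E'
def solve(obs,Ti,K):
    obs=np.array(obs,float)
    r=least_squares(lambda q:(corners(q[0],q[1],q[2],q[3],q[4],Ti,K)-obs).ravel(),[.3,0,5,0,0]);print(np.round(r.x,3),'res',np.round(r.fun,1))
    return r.x
E
python3 - <<'E'
from fit import *
im=cv2.imread('pics/w5w.png');Ti,K=fit(im,None,'')
solve([(250,244),(386,244),(346,437),(289,437)],Ti,K)
v=im[225:445,220:410];cv2.imwrite('pics/w5c.png',cv2.resize(v,None,fx=2.7,fy=2.7))
E
```

```text
rows 245 437 [(245, 250, 384), (265, 254, 380), (285, 257, 377), (305, 261, 374), (325, 267, 368), (345, 272, 364), (365, 276, 359), (425, 288, 346)]
[ 0.358 -1.343 -8.337  1.18   0.   ] res [-0.  -0.   0.   0.  -0.3  0.   0.3  0. ]
```

View pics/w5c.png

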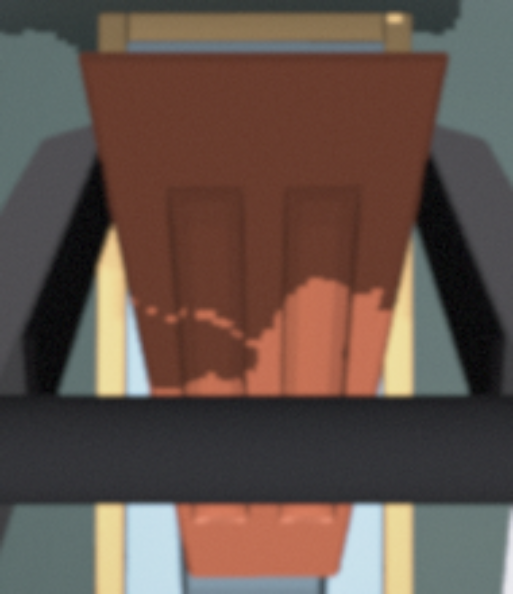

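The crop shows the tray has turned in the grip: wide edge at row 244, narrow edge at row 437, about 0.36 rad beyond the tool. It is held, but steep. Because the belly is round it can be set in the saddle tilted and then swivelled level, so I'll compute that route.

```bash
cat >> h.py <<'E'
def RT(yaw,tilt): # tool x tilted up by tilt
    return (R.from_euler('z',yaw)*R.from_euler('y',-tilt)*R.from_euler('x',np.pi)).as_matrix()
def rel(o,p,Rm):
    Rc=R.from_euler('xyz',o['ee_rot']).as_matrix()
    return np.round(np.r_[Rc.T@(np.array(p)-o['tool_pos'])/.1, R.from_matrix(Rc.T@Rm).as_rotvec()/(np.pi/2)],3)
SAD=np.array([.5335,.198,.129]);YS=np.radians(67.9)
E
python3 - <<'E'
from h import *
o=robot.get_obs();print(o['tool_pos'],o['ee_rot'])
Rc=R.from_euler('xyz',o['ee_rot']).as_matrix();print(np.round(Rc-RT(1.677,.29),3).max())
Rt=RT(YS,.29);p=SAD-Rt@[-.0784,0,-.0421];print('contact TCP',p)
print(rel(o,p+[0,0,.06],Rt))
E
```

```text
[ 0.57816611 -0.09096762  0.19115039] [-3.14097924 -0.2922251   1.67640007]
0.002
contact TCP [0.56629355 0.27876078 0.11107659]
[ 3.475e+00  2.720e-01  1.255e+00 -9.000e-02 -1.000e-03  3.000e-01]
```

servo_tool --pt "0.08 0.01 0.03 0 0 0 45" --pt "0.24 0.02 0.09 0 0 0 45" --pt "0.45 0.04 0.16 0 0 0 45" --pt "0.66 0.05 0.24 0 0 0 45" --pt "0.87 0.07 0.31 0 0 0 45"

```text
time: 11.25
tool_pos: [0.5744, 0.0032, 0.1847]
ee_rot: [-3.137, -0.294, 1.675]
wrist_force: [1.2, -0.4, -2.8]
width: 0.0564
finger_force: 30.0
```

servo_tool --pt "0.22 0.02 0.08 0 0 0 45" --pt "0.44 0.04 0.16 0 0 0 45" --pt "0.66 0.05 0.24 0 0 0 45" --pt "0.87 0.07 0.31 0 0 0 45"

```text
time: 11.58
tool_pos: [0.5713, 0.096, 0.1801]
ee_rot: [-3.137, -0.294, 1.676]
wrist_force: [0.8, -0.1, -4.2]
width: 0.0562
finger_force: 30.0
```

servo_tool --pt "0.22 0.02 0.08 0 0 0 45" --pt "0.44 0.04 0.16 0 0 0 45" --pt "0.66 0.05 0.24 0 0 0 45" --pt "0.87 0.07 0.31 0 0 0 45"

```text
time: 11.92
tool_pos: [0.5683, 0.1883, 0.1754]
ee_rot: [-3.137, -0.293, 1.676]
wrist_force: [0.6, 0.3, -3.3]
width: 0.0559
finger_force: 30.0
```

servo_tool --pt "0.22 0.02 0.08 -0.01 0 0.03 45" --pt "0.42 0.03 0.15 -0.03 0 0.1 45" --pt "0.6 0.05 0.21 -0.05 0 0.15 45" --pt "0.74 0.06 0.26 -0.065 0 0.21 45" --pt "0.83 0.07 0.29 -0.08 0 0.26 45" --pt "0.87 0.07 0.31 -0.09 0 0.3 45" --pt "0.87 0.07 0.31 -0.09 0 0.3 45" --pt "0.87 0.07 0.31 -0.09 0 0.3 45"

```text
time: 12.58
tool_pos: [0.5657, 0.2793, 0.1713]
ee_rot: [-3.138, -0.29, 1.187]
wrist_force: [-0.9, 0.2, -2.7]
width: 0.0565
finger_force: 30.0
```

```bash
python3 - <<'E'
from fit import *
o=robot.get_obs();im=robot.snapshot('wrist')[:,:,::-1].copy();sc=robot.snapshot('scene')[:,:,::-1]
print(o['time'],o['tool_pos'],o['ee_rot'],o['width'],o['finger_force'])
cv2.imwrite('pics/w6w.png',im);cv2.imwrite('pics/w6s.png',sc)
fit(im,o,'')
# overlay saddle foot
cm=cam('wrist',o);X=np.array([np.cos(YS),np.sin(YS)]);Y=np.array([-X[1],X[0]])
P=[np.r_[SAD[:2]+a*X+b*Y,.0065] for a,b in[(-.054,-.045),(.054,-.045),(.054,.045),(-.054,.045)]]
cv2.polylines(im,[np.round(proj(P,cm)).astype(int)],True,(0,255,0),1)
v=np.hstack([cv2.resize(im[130:480,150:490],(450,463)),cv2.resize(sc[100:320,170:335],(347,463))]);cv2.imwrite('pics/w6.png',v)
E
```

```text
12.5833 [0.56570635 0.27929886 0.1712618 ] [-3.13844708 -0.28995846  1.18678286] 0.056496905690664546 30.0082606493379
rows 244 437 [(244, 282, 352), (264, 253, 381), (284, 256, 378), (304, 260, 374), (324, 266, 368), (344, 270, 364), (364, 275, 361), (424, 287, 347)]
```

View pics/w6.png

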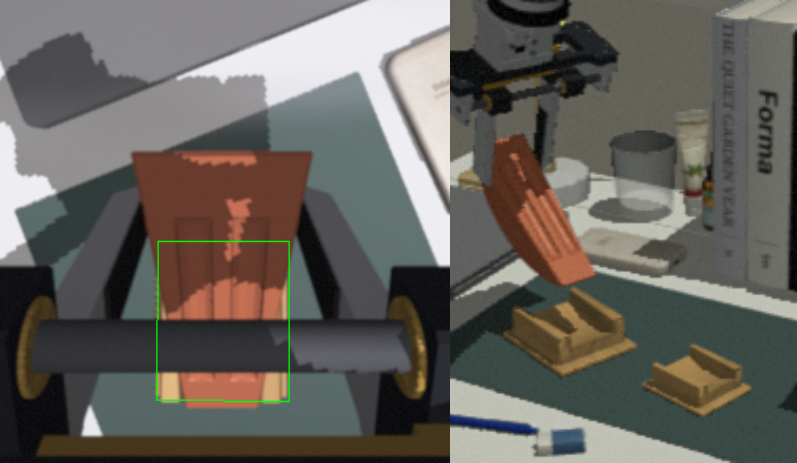

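servo_tool --pt "-0.02 0 0.07 0 0 0 45" --pt "-0.06 0 0.2 0 0 0 45" --pt "-0.1 0 0.335 0 0 0 45" --pt "-0.13 0 0.43 0 0 0 45" --pt "-0.143 0 0.48 0 0 0 45" --pt "-0.143 0 0.48 0 0 0 45"

```text
time: 13.18
tool_pos: [0.5664, 0.2783, 0.1206]
ee_rot: [-3.138, -0.29, 1.183]
wrist_force: [0.6, 0.8, -3.6]
width: 0.0562
finger_force: 30.0
```

servo_tool --pt "-0.003 0 0.01 0 0 0 45" --pt "-0.008 0 0.025 0 0 0 45" --pt "-0.014 0 0.048 0 0 0 45" --pt "-0.014 0 0.048 0 0 0 45"

```text
time: 13.52
tool_pos: [0.5675, 0.2791, 0.1183]
ee_rot: [3.141, -0.292, 1.185]
wrist_force: [0.7, 0.5, -2.0]
width: 0.0564
finger_force: 30.0
```

servo_tool --pt "-0.003 0 0.01 0 0 0 45" --pt "-0.006 0 0.019 0 0 0 45" --pt "-0.006 0 0.019 0 0 0 45"

```text
time: 13.77
tool_pos: [0.5673, 0.2791, 0.116]
ee_rot: [-3.141, -0.292, 1.185]
wrist_force: [0.4, -0.5, -2.4]
width: 0.0561
finger_force: 30.0
```

servo_tool --pt "-0.003 0 0.01 0 0 0 45" --pt "-0.006 0 0.019 0 0 0 45" --pt "-0.006 0 0.019 0 0 0 45"

```text
time: 14.02
tool_pos: [0.5671, 0.279, 0.1138]
ee_rot: [-3.141, -0.292, 1.184]
wrist_force: [-0.1, -0.5, -3.5]
width: 0.0562
finger_force: 30.0
```

servo_tool --pt "-0.003 0 0.01 0 0 0 45" --pt "-0.005 0 0.016 0 0 0 45" --pt "-0.005 0 0.016 0 0 0 45"

```text
time: 14.27
tool_pos: [0.5672, 0.279, 0.1121]
ee_rot: [-3.141, -0.292, 1.184]
wrist_force: [0.5, -0.3, -3.1]
width: 0.0558
finger_force: 30.0
```

servo_tool --pt "-0.003 0 0.01 0 0 0 45" --pt "-0.003 0 0.01 0 0 0 45" --pt "-0.003 0 0.01 0 0 0 45"

```text
time: 14.52
tool_pos: [0.5673, 0.279, 0.1112]
ee_rot: [-3.141, -0.292, 1.185]
wrist_force: [-1.0, -0.1, -3.5]
width: 0.0562
finger_force: 30.0
```

servo_tool --pt "-0.003 0 0.01 0 0 0 45" --pt "-0.004 0 0.014 0 0 0 45" --pt "-0.004 0 0.014 0 0 0 45"

```text
time: 14.77
tool_pos: [0.5675, 0.279, 0.1101]
ee_rot: [3.142, -0.292, 1.185]
wrist_force: [-0.1, -0.4, -2.1]
width: 0.0564
finger_force: 30.0
```

servo_tool --pt "-0.003 0 0.01 0 0 0 45" --pt "-0.003 0 0.01 0 0 0 45" --pt "-0.003 0 0.01 0 0 0 45"

```text
time: 15.02
tool_pos: [0.5675, 0.279, 0.1092]
ee_rot: [3.141, -0.293, 1.185]
wrist_force: [0.2, -0.2, -1.3]
width: 0.0563
finger_force: 30.0
```

servo_tool --pt "-0.003 0 0.01 0 0 0 45" --pt "-0.003 0 0.01 0 0 0 45" --pt "-0.003 0 0.01 0 0 0 45"

```text
time: 15.27
tool_pos: [0.5676, 0.2791, 0.1082]
ee_rot: [3.141, -0.293, 1.185]
wrist_force: [0.6, 0.7, -0.0]
width: 0.0562
finger_force: 30.0
```

Contact was felt near the expected height. Now I'll swivel the tray about its axis towards level.

servo_tool --pt "-0.005 0 0.01 0 -0.008 0 45" --pt "-0.011 0 0.019 0 -0.016 0 45" --pt "-0.016 0 0.029 0 -0.024 0 45" --pt "-0.022 0 0.039 0 -0.032 0 45" --pt "-0.022 0 0.039 0 -0.032 0 45"

```text
time: 15.68
tool_pos: [0.5671, 0.2785, 0.1034]
ee_rot: [3.141, -0.241, 1.185]
wrist_force: [-0.1, 0.3, -0.6]
width: 0.056
finger_force: 29.9
```

servo_tool --pt "-0.005 0 0.01 0 -0.008 0 45" --pt "-0.011 0 0.019 0 -0.016 0 45" --pt "-0.016 0 0.029 0 -0.024 0 45" --pt "-0.022 0 0.039 0 -0.032 0 45" --pt "-0.022 0 0.039 0 -0.032 0 45"

```text
time: 16.1
tool_pos: [0.5665, 0.2772, 0.0988]
ee_rot: [-3.141, -0.19, 1.185]
wrist_force: [0.6, 0.1, 0.8]
width: 0.0562
finger_force: 29.9
```

servo_tool --pt "-0.011 0 0.02 0 -0.016 0 45" --pt "-0.022 0 0.039 0 -0.032 0 45" --pt "-0.034 0 0.057 0 -0.048 0 45" --pt "-0.046 0 0.076 0 -0.064 0 45" --pt "-0.046 0 0.076 0 -0.064 0 45"

```text
time: 16.52
tool_pos: [0.5653, 0.2746, 0.0901]
ee_rot: [-3.141, -0.089, 1.186]
wrist_force: [1.4, -0.4, 0.4]
width: 0.056
finger_force: 29.9
```

servo_tool --pt "-0.011 0 0.02 0 -0.016 0 45" --pt "-0.022 0 0.039 0 -0.032 0 45" --pt "-0.034 0 0.057 0 -0.048 0 45" --pt "-0.046 0 0.076 0 -0.064 0 45" --pt "-0.046 0 0.076 0 -0.064 0 45"

```text
time: 16.93
tool_pos: [0.5638, 0.2709, 0.082]
ee_rot: [-3.141, 0.012, 1.186]
wrist_force: [0.4, 1.5, 0.3]
width: 0.0561
finger_force: 29.9
```

```bash
python3 - <<'E'
from fit import *
o=robot.get_obs();im=robot.snapshot('wrist')[:,:,::-1].copy();sc=robot.snapshot('scene')[:,:,::-1]
print(o['time'],o['tool_pos'],o['ee_rot'],o['wrist_force'])
fit(im,o,'')
v=np.hstack([cv2.resize(im[180:480,200:440],(400,500)),cv2.resize(sc[180:320,160:320],None,fx=2.5,fy=3.5714)]);cv2.imwrite('pics/w7.png',v)
E
```

```text
16.9333 [0.56376498 0.2708973  0.08198582] [-3.14086742  0.01193927  1.18568478] [0.43054437 1.48502098 0.3466443 ]
rows 242 444 [(242, 257, 344), (262, 254, 381), (282, 256, 378), (302, 259, 375), (322, 265, 370), (342, 268, 366), (362, 272, 362), (417, 283, 352), (437, 288, 347)]
```

View pics/w7.png

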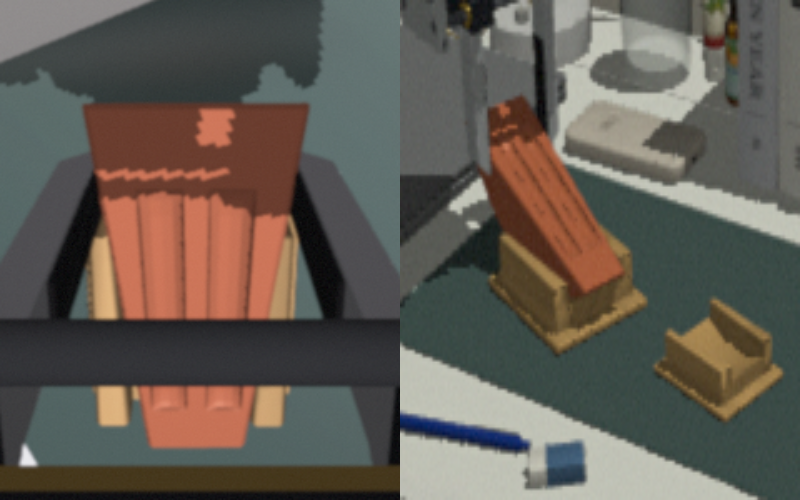

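servo_tool --pt "-0.011 0 0.02 0 -0.016 0 45" --pt "-0.022 0 0.039 0 -0.032 0 45" --pt "-0.034 0 0.057 0 -0.048 0 45" --pt "-0.046 0 0.076 0 -0.064 0 45" --pt "-0.046 0 0.076 0 -0.064 0 45"

```text
time: 17.45
tool_pos: [0.562, 0.2666, 0.0743]
ee_rot: [-3.141, 0.113, 1.186]
wrist_force: [-0.3, 1.0, 0.3]
width: 0.0561
finger_force: 29.9
```

servo_tool --pt "-0.011 0 0.02 0 -0.016 0 45" --pt "-0.022 0 0.039 0 -0.032 0 45" --pt "-0.034 0 0.057 0 -0.048 0 45" --pt "-0.034 0 0.057 0 -0.048 0 45"

```text
time: 17.78
tool_pos: [0.5604, 0.2628, 0.0689]
ee_rot: [-3.141, 0.188, 1.186]
wrist_force: [1.1, 1.0, -0.6]
width: 0.0563
finger_force: 29.9
```

```bash
python3 - <<'E'
from fit import *
o=robot.get_obs();im=robot.snapshot('wrist')[:,:,::-1].copy();sc=robot.snapshot('scene')[:,:,::-1]
print(o['time'],o['tool_pos'],o['ee_rot'],o['joint_positions'])
H,S,V=cv2.split(cv2.cvtColor(im,cv2.COLOR_BGR2HSV));m=((H<13)&(S>95)&(V>40))
print([(r,np.where(m[r,240:400])[0][[0,-1]]+240) for r in list(range(236,256,3))+list(range(425,479,4)) if m[r,240:400].any()])
cv2.imwrite('pics/w8w.png',im);cv2.imwrite('pics/w8s.png',sc)
E
```

```text
17.7833 [0.56041675 0.26275733 0.06894915] [-3.14063356  0.18802211  1.18578323] [ 0.41668255  0.41715081  1.28727766 -0.12967268  1.57367952  0.81028897]
[(242, array([255, 351])), (245, array([250, 384])), (248, array([250, 383])), (251, array([251, 383])), (254, array([252, 382])), (425, array([285, 350])), (429, array([286, 349])), (433, array([287, 349])), (437, array([288, 347])), (441, array([288, 347])), (445, array([289, 347])), (449, array([329, 333]))]
```

servo_tool --pt "-0.005 0 0.01 0 -0.008 0 45" --pt "-0.011 0 0.019 0 -0.016 0 45" --pt "-0.022 0 0.039 0 -0.032 0 45" --pt "-0.034 0 0.057 0 -0.048 0 45" --pt "-0.034 0 0.057 0 -0.048 0 45"

```text
time: 18.3
tool_pos: [0.5586, 0.2584, 0.0639]
ee_rot: [-3.14, 0.264, 1.186]
wrist_force: [1.0, 1.2, 0.5]
width: 0.0563
finger_force: 29.9
```

```bash
python3 - <<'E'
from fit import *
o=robot.get_obs();im=robot.snapshot('wrist')[:,:,::-1].copy();sc=robot.snapshot('scene')[:,:,::-1]
H,S,V=cv2.split(cv2.cvtColor(im,cv2.COLOR_BGR2HSV));m=((H<13)&(S>95)&(V>40))
print([(r,np.where(m[r,240:400])[0][[0,-1]]+240) for r in list(range(236,256,3))+list(range(429,479,4)) if m[r,240:400].any()])
p=robot.camera_params('wrist');Ti,K=np.linalg.inv(p['tool_from_camera']),p['camera_matrix']
q=solve([(250,243.5),(385,243.5),(347,448),(289,448)],Ti,K);print('tilt',q[0]-o['ee_rot'][1],o['ee_rot'],o['wrist_force'])
v=np.hstack([cv2.resize(im[180:480,200:440],(400,500)),cv2.resize(sc[180:320,160:320],None,fx=2.5,fy=3.5714)]);cv2.imwrite('pics/w9.png',v)
E
```

```text
[(242, array([257, 351])), (245, array([250, 384])), (248, array([251, 383])), (251, array([250, 383])), (254, array([251, 383])), (429, array([286, 350])), (433, array([287, 349])), (437, array([288, 348])), (441, array([288, 347])), (445, array([289, 346]))]
[ 3.090e-01 -9.590e-01 -7.208e+00  3.200e-01 -3.000e-03] res [-0.  -0.   0.   0.  -0.2  0.   0.2  0. ]
tilt 0.04475311625402362 [-3.14047778  0.26399026  1.18571222] [0.99818017 1.1700033  0.49290668]
```

View pics/w9.png

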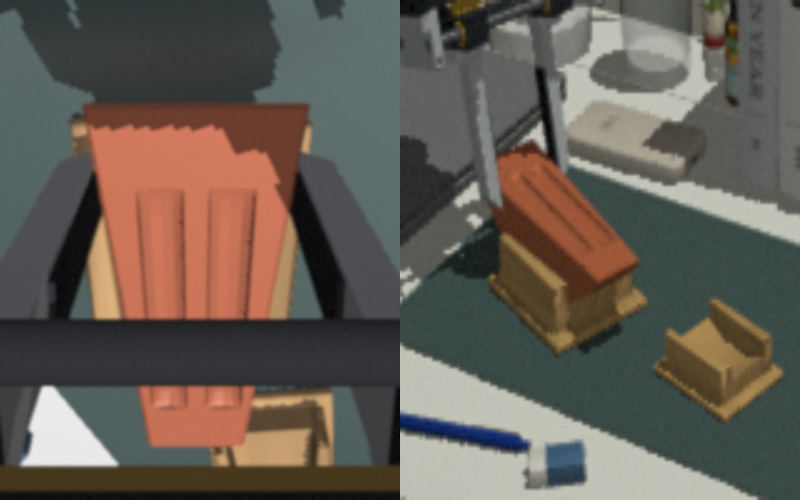

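I have now gone past the 10-picture limit by one, so from here I'll use numbers only. That picture shows the tray seated between the cheeks, narrow end at (635,265) in the crop, and almost level. I'll measure the tilt by matching silhouettes.

```bash
cat > sil.py <<'E'
from h import *
def hullpts(t,dx,dy,dyaw,dz=0):
    c,s=np.cos(t),np.sin(t);X=np.array([np.cos(YS+dyaw),np.sin(YS+dyaw)]);Y=np.array([-X[1],X[0]]);P=[]
    for x in np.linspace(-86,86,21):
        w=25+5*x/86
        for y in(-w,w):
            for z in(-73,-np.sqrt(115**2-x*x)):
                P.append(np.r_[SAD[:2]+((x*c-z*s+dx)*X+(y+dy)*Y)/1000,SAD[2]+(z*c+x*s+dz)/1000])
    return np.array(P)
def measure(c,box):
    im=robot.snapshot(c);H,S,V=cv2.split(cv2.cvtColor(im,cv2.COLOR_RGB2HSV))
    m=((H<12)&(S>95)&(V>40)).astype(np.uint8);x,y,w,h=box
    k=np.zeros_like(m);k[y:y+h,x:x+w]=m[y:y+h,x:x+w]
    n,l,st,_=cv2.connectedComponentsWithStats(k);k=(l==1+st[1:,4].argmax()).astype(np.uint8)
    return cv2.convexHull(cv2.findContours(k,0,2)[0][0])[:,0].astype(float),cam(c)
def cost(q,data,U=4):
    J=0
    for h,cm in data:
        A=np.zeros((480*U//2,640*U//2),np.uint8);o=np.array([120,120])
        B=A.copy();cv2.fillPoly(A,[np.round((h-o)*U).astype(int)],1)
        cv2.fillPoly(B,[np.round((cv2.convexHull(proj(hullpts(*q),cm).astype(np.float32))[:,0]-o)*U).astype(int)],1)
        J+=1-(A&B).sum()/(A|B).sum()
    return J
E
python3 - <<'E'
from sil import *
from scipy.optimize import minimize
d=[measure('scene',(160,180,160,140)),measure('top',(190,210,100,100))]
for h,_ in d: print(cv2.boundingRect(h.astype(np.float32)))
for dd in ([d[0]],[d[1]],d):
  print([ (round(t,2),round(cost((t,0,0,0),dd),3)) for t in np.arange(-.1,.31,.05)])
  r=minimize(cost,[.1,0,0,0],args=(dd,),method='Nelder-Mead',options=dict(initial_simplex=np.array([[.1,0,0,0],[.2,0,0,0],[.1,4,0,0],[.1,0,4,0],[.1,0,0,.05]])));print(np.round(r.x,3),round(r.fun,3))
E
```

```text
(196, 220, 60, 44)
(193, 238, 79, 47)
[(np.float64(-0.1), np.float64(0.279)), (np.float64(-0.05), np.float64(0.233)), (np.float64(0.0), np.float64(0.189)), (np.float64(0.05), np.float64(0.154)), (np.float64(0.1), np.float64(0.168)), (np.float64(0.15), np.float64(0.217)), (np.float64(0.2), np.float64(0.258)), (np.float64(0.25), np.float64(0.3)), (np.float64(0.3), np.float64(0.337))]
[ 0.027  5.482 -0.684 -0.056] 0.118
[(np.float64(-0.1), np.float64(0.195)), (np.float64(-0.05), np.float64(0.147)), (np.float64(0.0), np.float64(0.103)), (np.float64(0.05), np.float64(0.057)), (np.float64(0.1), np.float64(0.052)), (np.float64(0.15), np.float64(0.081)), (np.float64(0.2), np.float64(0.124)), (np.float64(0.25), np.float64(0.172)), (np.float64(0.3), np.float64(0.215))]
[ 0.054  2.389 -0.452  0.01 ] 0.03
[(np.float64(-0.1), np.float64(0.474)), (np.float64(-0.05), np.float64(0.379)), (np.float64(0.0), np.float64(0.291)), (np.float64(0.05), np.float64(0.212)), (np.float64(0.1), np.float64(0.22)), (np.float64(0.15), np.float64(0.298)), (np.float64(0.2), np.float64(0.382)), (np.float64(0.25), np.float64(0.472)), (np.float64(0.3), np.float64(0.552))]
[ 0.038  3.946 -0.677  0.005] 0.17
```

servo_tool --pt "-0.006 0 0.01 0 -0.008 0 45" --pt "-0.011 0 0.019 0 -0.016 0 45" --pt "-0.016 0 0.029 0 -0.024 0 45" --pt "-0.022 0 0.039 0 -0.032 0 45" --pt "-0.022 0 0.039 0 -0.032 0 45"

```text
time: 18.92
tool_pos: [0.5581, 0.2565, 0.0621]
ee_rot: [3.141, 0.31, 1.185]
wrist_force: [0.7, 3.4, 1.8]
width: 0.0561
finger_force: 29.8
```

servo_tool --pt "0 0 0 0 0 0 56" --pt "0 0 0 0 0 0 58" --pt "0 0 0 0 0 0 64" --pt "0 0 0 0 0 0 72" --pt "0 0 0 0 0 0 78" --pt "0 0 0 0 0 0 78" --pt "0 0 0 0 0 0 78" --pt "0 0 0 0 0 0 78"

```text
time: 19.58
tool_pos: [0.5577, 0.2553, 0.0617]
ee_rot: [-3.141, 0.311, 1.185]
wrist_force: [0.1, 0.5, 0.3]
width: 0.0782
finger_force: 0.0
```

servo_tool --pt "0 0 -0.1 0 0 0 78" --pt "0 0 -0.35 0 0 0 78" --pt "0 0 -0.7 0 0 0 78" --pt "0 0 -1 0 0 0 78" --pt "0 0 -1 0 0 0 78"

```text
time: 20.0
tool_pos: [0.5724, 0.2866, 0.1655]
ee_rot: [3.132, 0.3, 1.183]
wrist_force: [0.3, -0.1, 1.6]
width: 0.078
finger_force: 0.0
```

servo_tool --pt "0.3 0 -0.2 0 0 0 0" --pt "0.5 0 -0.3 0 0.07 0 0" --pt "0.5 0 -0.3 0 0.14 0 0" --pt "0.5 0 -0.3 0 0.2 0 0" --pt "0.5 0 -0.3 0 0.2 0 0"

```text
time: 20.42
tool_pos: [0.5896, 0.3339, 0.1704]
ee_rot: [-3.141, -0.003, 1.182]
wrist_force: [-0.0, 0.2, 0.0]
width: 0.0481
finger_force: 0.0
```

```bash
python3 - <<'E'
from sil import *
from scipy.optimize import minimize
o=robot.get_obs();print(o['time'],o['tool_pos'],o['ee_rot'])
d=[measure('scene',(160,180,160,140)),measure('top',(190,210,100,100))]
for h,_ in d: print(cv2.boundingRect(h.astype(np.float32)))
for dd in ([d[0]],[d[1]],d):
  print([ (round(float(t),2),round(float(cost((t,0,0,0),dd)),3)) for t in np.arange(-.05,.21,.05)])
  r=minimize(cost,[.1,0,0,0],args=(dd,),method='Nelder-Mead',options=dict(initial_simplex=np.array([[.1,0,0,0],[.2,0,0,0],[.1,4,0,0],[.1,0,4,0],[.1,0,0,.05]])));print(np.round(r.x,3),round(r.fun,3))
E
```

```text
20.4167 [0.58963445 0.33388994 0.1703607 ] [-3.14064710e+00 -2.82455765e-03  1.18212966e+00]
(190, 221, 66, 43)
(193, 237, 80, 48)
[(-0.05, 0.226), (0.0, 0.169), (0.05, 0.132), (0.1, 0.171), (0.15, 0.219), (0.2, 0.259)]
[ 0.015  5.547 -0.154 -0.031] 0.1
[(-0.05, 0.147), (0.0, 0.104), (0.05, 0.061), (0.1, 0.059), (0.15, 0.1), (0.2, 0.143)]
[ 0.052  2.428 -0.908  0.   ] 0.014
[(-0.05, 0.373), (0.0, 0.274), (0.05, 0.193), (0.1, 0.23), (0.15, 0.319), (0.2, 0.402)]
[ 3.900e-02  3.077e+00 -9.430e-01 -1.000e-03] 0.131
```

servo_tool --pt "-0.3 -0.01 0 0 0 0 0" --pt "-0.6 -0.01 0 0 0 0 0" --pt "-0.7 -0.01 0.15 0 0 0 0" --pt "-0.7 -0.01 0.4 0 0 0 0" --pt "-0.7 -0.01 0.65 0 0 0 0" --pt "-0.7 -0.01 0.8 0 0 0 0" --pt "-0.7 -0.01 0.85 0 0 0 0" --pt "-0.7 -0.01 0.87 0 0 0 0" --pt "-0.7 -0.01 0.87 0 0 0 0"

```text
time: 21.27
tool_pos: [0.564, 0.273, 0.0833]
ee_rot: [-3.142, -0.003, 1.186]
wrist_force: [-0.5, 0.3, 0.2]
width: 0.0007
finger_force: 0.0
```

servo_tool --pt "0 0 0.01 0 0 0 0" --pt "0 0 0.02 0 0 0 0" --pt "0 0 0.02 0 0 0 0"

```text
time: 21.52
tool_pos: [0.5642, 0.2726, 0.0822]
ee_rot: [3.14, -0.004, 1.185]
wrist_force: [-0.0, -0.6, -0.2]
width: -0.0
finger_force: 0.0
```

servo_tool --pt "0 0 0.01 0 0 0 0" --pt "0 0 0.015 0 0 0 0" --pt "0 0 0.015 0 0 0 0"

```text
time: 21.77
tool_pos: [0.5635, 0.2723, 0.0797]
ee_rot: [-3.141, -0.003, 1.185]
wrist_force: [-0.5, 0.3, -0.6]
width: 0.0003
finger_force: 0.0
```

servo_tool --pt "0 0 0.005 0 0 0 0" --pt "0 0 0.01 0 0 0 0" --pt "0 0 0.01 0 0 0 0"

```text
time: 22.02
tool_pos: [0.5634, 0.2722, 0.0784]
ee_rot: [-3.141, -0.003, 1.185]
wrist_force: [0.2, -0.5, -0.8]
width: 0.0006
finger_force: 0.0
```

servo_tool --pt "0 0 0.005 0 0 0 0" --pt "0 0 0.01 0 0 0 0" --pt "0 0 0.01 0 0 0 0"

```text
time: 22.27
tool_pos: [0.5634, 0.2723, 0.0773]
ee_rot: [-3.141, -0.003, 1.185]
wrist_force: [-0.2, 0.4, -0.2]
width: 0.0006
finger_force: 0.0
```

servo_tool --pt "0 0 0.005 0 0 0 0" --pt "0 0 0.01 0 0 0 0" --pt "0 0 0.01 0 0 0 0"

```text
time: 22.52
tool_pos: [0.5636, 0.2724, 0.0766]
ee_rot: [-3.141, -0.003, 1.185]
wrist_force: [0.4, 0.3, 0.6]
width: 0.0008
finger_force: 0.2
```

Light contact at the wide end came at TCP z 0.0766. I'll probe the narrow end the same way and compare.

servo_tool --pt "0 0 -0.1 0 0 0 0" --pt "0 0 -0.2 0 0 0 0" --pt "-0.3 0 -0.2 0 0 0 0" --pt "-0.6 0 -0.2 0 0 0 0" --pt "-0.8 0 -0.2 0 0 0 0"

```text
time: 22.93
tool_pos: [0.5333, 0.1968, 0.0979]
ee_rot: [3.14, -0.003, 1.185]
wrist_force: [0.1, 0.2, -0.1]
width: 0.0003
finger_force: 0.0
```

servo_tool --pt "-0.3 0 0 0 0 0 0" --pt "-0.6 0 0 0 0 0 0" --pt "-0.76 0 0.08 0 0 0 0" --pt "-0.76 0 0.14 0 0 0 0" --pt "-0.76 0 0.18 0 0 0 0" --pt "-0.76 0 0.19 0 0 0 0" --pt "-0.76 0 0.19 0 0 0 0"

```text
time: 23.52
tool_pos: [0.5051, 0.1287, 0.077]
ee_rot: [-3.141, -0.003, 1.186]
wrist_force: [0.5, 0.8, -0.3]
width: 0.0005
finger_force: 0.0
```

servo_tool --pt "0 0 0.005 0 0 0 0" --pt "0 0 0.01 0 0 0 0" --pt "0 0 0.01 0 0 0 0"

```text
time: 23.77
tool_pos: [0.505, 0.1284, 0.0761]
ee_rot: [-3.141, -0.003, 1.186]
wrist_force: [0.7, 0.7, -0.3]
width: 0.0002
finger_force: 0.0
```

servo_tool --pt "0 0 0.005 0 0 0 0" --pt "0 0 0.01 0 0 0 0" --pt "0 0 0.01 0 0 0 0"

```text
time: 24.02
tool_pos: [0.5047, 0.1279, 0.0749]
ee_rot: [-3.141, -0.003, 1.185]
wrist_force: [-1.1, 0.2, -0.3]
width: 0.0002
finger_force: 0.0
```

servo_tool --pt "0 0 0.005 0 0 0 0" --pt "0 0 0.01 0 0 0 0" --pt "0 0 0.01 0 0 0 0"

```text
time: 24.27
tool_pos: [0.5047, 0.1278, 0.0739]
ee_rot: [-3.141, -0.003, 1.185]
wrist_force: [0.1, -1.2, 0.7]
width: 0.0003
finger_force: 0.0
```

servo_tool --pt "0 0 0.005 0 0 0 0" --pt "0 0 0.01 0 0 0 0" --pt "0 0 0.01 0 0 0 0"

```text
time: 24.52
tool_pos: [0.5047, 0.1277, 0.0729]
ee_rot: [-3.141, -0.003, 1.185]
wrist_force: [0.3, 0.5, 0.1]
width: 0.0003
finger_force: 0.0
```

servo_tool --pt "0 0 0.005 0 0 0 0" --pt "0 0 0.01 0 0 0 0" --pt "0 0 0.01 0 0 0 0"

```text
time: 24.77
tool_pos: [0.5046, 0.1278, 0.0719]
ee_rot: [-3.141, -0.003, 1.185]
wrist_force: [-0.0, 0.6, -0.3]
width: 0.0003
finger_force: 0.0
```

servo_tool --pt "0 0 0.005 0 0 0 0" --pt "0 0 0.01 0 0 0 0" --pt "0 0 0.01 0 0 0 0"

```text
time: 25.02
tool_pos: [0.5048, 0.1278, 0.0711]
ee_rot: [-3.141, -0.003, 1.185]
wrist_force: [0.1, 0.1, 0.7]
width: 0.0007
finger_force: 0.3
```

Tilt = 5.5 mm over 156 mm, or 0.035 rad. Next I'll press the wide end down about 2.8 mm, following it round.

servo_tool --pt "0 0 -0.1 0 0 0 0" --pt "0 0 -0.26 0 0 0 0" --pt "0.3 0 -0.26 0 0 0 0" --pt "0.6 0 -0.26 0 0 0 0" --pt "0.8 0 -0.26 0 0 0 0"

```text
time: 25.43
tool_pos: [0.536, 0.2037, 0.0989]
ee_rot: [3.14, -0.005, 1.185]
wrist_force: [-0.6, -0.4, 0.4]
width: 0.0004
finger_force: 0.0
```

servo_tool --pt "0.3 0 0 0 0 0 0" --pt "0.6 0 0 0 0 0 0" --pt "0.76 0 0.08 0 0 0 0" --pt "0.76 0 0.14 0 0 0 0" --pt "0.76 0 0.18 0 0 0 0" --pt "0.76 0 0.19 0 0 0 0" --pt "0.76 0 0.2 0 0 0 0" --pt "0.76 0 0.2 0 0 0 0"

```text
time: 26.1
tool_pos: [0.5633, 0.2712, 0.0777]
ee_rot: [-3.141, -0.003, 1.183]
wrist_force: [0.1, -0.0, 0.4]
width: 0.0005
finger_force: 0.0
```

servo_tool --pt "0 0 0.005 0 0 0 0" --pt "-0.003 0 0.01 0 0 0 0" --pt "-0.005 0 0.015 0 0 0 0" --pt "-0.005 0 0.015 0 0 0 0"

```text
time: 26.43
tool_pos: [0.5635, 0.2717, 0.0764]
ee_rot: [3.141, -0.004, 1.184]
wrist_force: [-0.1, 0.0, 0.5]
width: 0.0006
finger_force: 0.2
```

servo_tool --pt "-0.004 0 0.005 0 -0.003 0 0" --pt "-0.009 0 0.01 0 -0.007 0 0" --pt "-0.013 0 0.015 0 -0.01 0 0" --pt "-0.013 0 0.015 0 -0.01 0 0"

```text
time: 26.77
tool_pos: [0.5638, 0.2718, 0.0758]
ee_rot: [3.14, 0.01, 1.185]
wrist_force: [0.1, 2.5, 4.2]
width: 0.0004
finger_force: 2.4
```

servo_tool --pt "-0.004 0 0.005 0 -0.003 0 0" --pt "-0.009 0 0.01 0 -0.006 0 0" --pt "-0.009 0 0.01 0 -0.006 0 0"

```text
time: 27.02
tool_pos: [0.5635, 0.2711, 0.0749]
ee_rot: [3.14, 0.019, 1.185]
wrist_force: [1.2, 3.8, 4.9]
width: -0.0
finger_force: 2.6
```

servo_tool --pt "-0.004 0 0.005 0 -0.003 0 0" --pt "-0.009 0 0.01 0 -0.006 0 0" --pt "-0.009 0 0.012 0 -0.006 0 0"

```text
time: 27.27
tool_pos: [0.5634, 0.2706, 0.0741]
ee_rot: [3.139, 0.027, 1.185]
wrist_force: [0.9, 4.2, 5.8]
width: 0.0006
finger_force: 3.2
```

servo_tool --pt "-0.003 0 0.004 0 -0.002 0 0" --pt "-0.005 0 0.006 0 -0.004 0 0" --pt "-0.005 0 0.006 0 -0.004 0 0"

```text
time: 27.52
tool_pos: [0.5635, 0.2706, 0.074]
ee_rot: [3.139, 0.032, 1.185]
wrist_force: [0.8, 4.9, 7.5]
width: 0.0002
finger_force: 3.4
```

servo_tool --pt "0 0 -0.05 0 0 0 0" --pt "0 0 -0.2 0 0.01 0 0" --pt "-0.3 0 -0.2 0 0.021 0 0" --pt "-0.6 0 -0.22 0 0.021 0 0" --pt "-0.8 0 -0.22 0 0.021 0 0"

```text
time: 27.93
tool_pos: [0.5308, 0.1926, 0.0971]
ee_rot: [-3.141, 0.007, 1.184]
wrist_force: [0.5, -0.4, 0.1]
width: 0.0008
finger_force: 0.0
```

servo_tool --pt "-0.3 0 0 0 0 0 0" --pt "-0.6 0 0 0 0 0 0" --pt "-0.76 0 0.08 0 0 0 0" --pt "-0.76 0 0.14 0 0 0 0" --pt "-0.76 0 0.17 0 0 0 0" --pt "-0.76 0 0.18 0 0 0 0" --pt "-0.76 0 0.18 0 0 0 0"

```text
time: 28.52
tool_pos: [0.5034, 0.1254, 0.0786]
ee_rot: [-3.14, 0.005, 1.186]
wrist_force: [-0.1, -0.7, 0.7]
width: 0.0004
finger_force: 0.0
```

servo_tool --pt "0 0 0.01 0 0 0 0" --pt "0 0 0.02 0 0 0 0" --pt "0 0 0.02 0 0 0 0"

```text
time: 28.77
tool_pos: [0.5036, 0.1253, 0.077]
ee_rot: [-3.141, 0.005, 1.186]
wrist_force: [0.5, -0.6, 0.1]
width: 0.0006
finger_force: 0.0
```

servo_tool --pt "0 0 0.005 0 0 0 0" --pt "0 0 0.01 0 0 0 0" --pt "0 0 0.01 0 0 0 0"

```text
time: 29.02
tool_pos: [0.5035, 0.1248, 0.0761]
ee_rot: [-3.141, 0.005, 1.185]
wrist_force: [-0.1, 0.2, -0.3]
width: 0.0004
finger_force: 0.0
```

servo_tool --pt "0 0 0.005 0 0 0 0" --pt "0 0 0.008 0 0 0 0" --pt "0 0 0.008 0 0 0 0"

```text
time: 29.27
tool_pos: [0.5034, 0.1246, 0.0752]
ee_rot: [-3.141, 0.005, 1.185]
wrist_force: [-0.4, 0.7, -0.1]
width: 0.0005
finger_force: 0.0
```

servo_tool --pt "0 0 0.005 0 0 0 0" --pt "0 0 0.008 0 0 0 0" --pt "0 0 0.008 0 0 0 0"

```text
time: 29.52
tool_pos: [0.5034, 0.1246, 0.0744]
ee_rot: [-3.141, 0.005, 1.185]
wrist_force: [-0.2, 0.2, 0.9]
width: 0.0006
finger_force: 0.0
```

servo_tool --pt "0 0 0.005 0 0 0 0" --pt "0 0 0.005 0 0 0 0" --pt "0 0 0.005 0 0 0 0"

```text
time: 29.77
tool_pos: [0.5035, 0.1246, 0.074]
ee_rot: [-3.141, 0.005, 1.185]
wrist_force: [-0.8, -0.7, 0.3]
width: 0.0005
finger_force: 0.0
```

servo_tool --pt "0 0 0.005 0 0 0 0" --pt "0 0 0.005 0 0 0 0" --pt "0 0 0.005 0 0 0 0"

```text
time: 30.02
tool_pos: [0.5035, 0.1247, 0.0735]
ee_rot: [-3.141, 0.005, 1.185]
wrist_force: [0.2, 0.1, -0.3]
width: 0.0006
finger_force: 0.0
```

servo_tool --pt "0 0 0.005 0 0 0 0" --pt "0 0 0.005 0 0 0 0" --pt "0 0 0.005 0 0 0 0"

```text
time: 30.27
tool_pos: [0.5034, 0.1247, 0.073]
ee_rot: [-3.141, 0.005, 1.185]
wrist_force: [-0.6, -0.5, 0.2]
width: 0.0005
finger_force: 0.0
```

servo_tool --pt "0 0 0.005 0 0 0 0" --pt "0 0 0.005 0 0 0 0" --pt "0 0 0.005 0 0 0 0"

```text
time: 30.52
tool_pos: [0.5034, 0.1247, 0.0725]
ee_rot: [-3.141, 0.005, 1.185]
wrist_force: [-0.5, -0.1, -0.1]
width: 0.0007
finger_force: 0.0
```

servo_tool --pt "0 0 0.003 0 0 0 0" --pt "0 0 0.003 0 0 0 0" --pt "0 0 0.003 0 0 0 0"

```text
time: 30.77
tool_pos: [0.5034, 0.1247, 0.0722]
ee_rot: [-3.141, 0.005, 1.185]
wrist_force: [0.5, 0.2, -0.4]
width: 0.0004
finger_force: 0.0
```

servo_tool --pt "0 0 0.005 0 0 0 0" --pt "0 0 0.005 0 0 0 0" --pt "0 0 0.005 0 0 0 0"

```text
time: 31.02
tool_pos: [0.5034, 0.1247, 0.0717]
ee_rot: [-3.141, 0.005, 1.185]
wrist_force: [0.3, 0.3, 0.0]
width: 0.0005
finger_force: 0.0
```

servo_tool --pt "0 0 0.005 0 0 0 0" --pt "0 0 0.005 0 0 0 0" --pt "0 0 0.005 0 0 0 0"

```text
time: 31.27
tool_pos: [0.5034, 0.1246, 0.0712]
ee_rot: [-3.141, 0.005, 1.185]
wrist_force: [0.6, 0.7, -0.1]
width: 0.0004
finger_force: 0.0
```

servo_tool --pt "0 0 0.005 0 0 0 0" --pt "0 0 0.005 0 0 0 0" --pt "0 0 0.005 0 0 0 0"

```text
time: 31.52
tool_pos: [0.5035, 0.1247, 0.0708]
ee_rot: [-3.141, 0.005, 1.185]
wrist_force: [-1.2, -0.7, 0.4]
width: 0.0004
finger_force: 0.2
```

servo_tool --pt "0 0 0.005 0 0 0 0" --pt "0 0 0.005 0 0 0 0" --pt "0 0 0.005 0 0 0 0"

```text
time: 31.77
tool_pos: [0.5036, 0.1246, 0.0706]
ee_rot: [3.141, 0.005, 1.185]
wrist_force: [-0.6, -0.3, 2.5]
width: 0.0009
finger_force: 1.4
```

```bash
python3 - <<'E'
from sil import *
from scipy.optimize import minimize
o=robot.get_obs();print(o['time'],o['tool_pos'])
d=[measure('scene',(160,180,160,140)),measure('top',(190,210,100,100))]
for h,_ in d: print(cv2.boundingRect(h.astype(np.float32)))
for dd in ([d[0]],[d[1]],d):
  print([ (round(float(t),2),round(float(cost((t,0,0,0),dd)),3)) for t in np.arange(-.05,.16,.025)])
E
```

```text
31.7667 [0.50362326 0.12460476 0.07062009]
(190, 222, 58, 42)
(193, 236, 44, 22)
[(-0.05, 0.277), (-0.03, 0.254), (0.0, 0.237), (0.03, 0.216), (0.05, 0.211), (0.07, 0.226), (0.1, 0.237), (0.12, 0.252), (0.15, 0.262)]
[(-0.05, 0.802), (-0.03, 0.791), (0.0, 0.778), (0.03, 0.764), (0.05, 0.752), (0.07, 0.74), (0.1, 0.728), (0.12, 0.73), (0.15, 0.732)]
[(-0.05, 1.08), (-0.03, 1.045), (0.0, 1.016), (0.03, 0.981), (0.05, 0.963), (0.07, 0.965), (0.1, 0.965), (0.12, 0.982), (0.15, 0.993)]
```

servo_tool --pt "0 0 -0.1 0 0 0 0" --pt "0 0 -0.26 0 0 0 0" --pt "0.3 0 -0.26 0 0 0 0" --pt "0.6 0 -0.26 0 0 0 0" --pt "0.8 0 -0.26 0 0 0 0"

```text
time: 32.28
tool_pos: [0.5346, 0.2007, 0.0968]
ee_rot: [3.141, 0.003, 1.185]
wrist_force: [-0.5, 0.9, 0.1]
width: 0.0001
finger_force: 0.0
```

servo_tool --pt "0.3 0 0 0 0 0 0" --pt "0.6 0 0 0 0 0 0" --pt "0.78 0 0.08 0 0 0 0" --pt "0.78 0 0.14 0 0 0 0" --pt "0.78 0 0.18 0 0 0 0" --pt "0.78 0 0.19 0 0 0 0" --pt "0.78 0 0.2 0 0 0 0" --pt "0.78 0 0.2 0 0 0 0"

```text
time: 32.95
tool_pos: [0.5627, 0.2699, 0.0755]
ee_rot: [-3.141, 0.005, 1.183]
wrist_force: [-0.0, -0.2, -0.4]
width: 0.0001
finger_force: 0.0
```

servo_tool --pt "0 0 0.005 0 0 0 0" --pt "0 0 0.01 0 0 0 0" --pt "0 0 0.01 0 0 0 0"

```text
time: 33.2
tool_pos: [0.5631, 0.2707, 0.0749]
ee_rot: [3.141, 0.004, 1.184]
wrist_force: [-0.6, 0.0, -0.2]
width: 0.0006
finger_force: 0.0
```

servo_tool --pt "0 0 0.005 0 0 0 0" --pt "0 0 0.005 0 0 0 0" --pt "0 0 0.005 0 0 0 0"

```text
time: 33.45
tool_pos: [0.5631, 0.2709, 0.0743]
ee_rot: [3.141, 0.005, 1.185]
wrist_force: [0.6, -1.1, 1.3]
width: 0.0004
finger_force: 0.7
```

Wide end now contacts at 0.0744 and the narrow end at 0.0708, so the tray settled about 1 mm and tilt is down to about 0.023. A further gentle press, following round.

servo_tool --pt "-0.004 0 0.005 0 -0.003 0 0" --pt "-0.009 0 0.01 0 -0.006 0 0" --pt "-0.009 0 0.01 0 -0.006 0 0"

```text
time: 33.7
tool_pos: [0.5633, 0.2712, 0.0739]
ee_rot: [3.141, 0.012, 1.185]
wrist_force: [0.5, 2.2, 3.0]
width: 0.0003
finger_force: 1.9
```

servo_tool --pt "-0.004 0 0.005 0 -0.003 0 0" --pt "-0.009 0 0.01 0 -0.006 0 0" --pt "-0.009 0 0.01 0 -0.006 0 0"

```text
time: 33.95
tool_pos: [0.5631, 0.2703, 0.0729]
ee_rot: [3.14, 0.021, 1.185]
wrist_force: [2.0, 3.6, 5.8]
width: 0.0002
finger_force: 2.8
```

servo_tool --pt "-0.003 0 0.004 0 -0.002 0 0" --pt "-0.005 0 0.006 0 -0.004 0 0" --pt "-0.005 0 0.006 0 -0.004 0 0"

```text
time: 34.2
tool_pos: [0.563, 0.27, 0.0726]
ee_rot: [3.14, 0.027, 1.185]
wrist_force: [1.3, 3.7, 5.2]
width: 0.0006
finger_force: 3.0
```

servo_tool --pt "-0.003 0 0.003 0 -0.002 0 0" --pt "-0.005 0 0.005 0 -0.003 0 0" --pt "-0.005 0 0.005 0 -0.003 0 0"

```text
time: 34.45
tool_pos: [0.563, 0.2698, 0.0724]
ee_rot: [3.14, 0.031, 1.185]
wrist_force: [1.9, 3.9, 7.3]
width: 0.0007
finger_force: 3.3
```

servo_tool --pt "0 0 -0.05 0 0 0 0" --pt "0 0 -0.2 0 0.01 0 0" --pt "-0.3 0 -0.2 0 0.017 0 0" --pt "-0.6 0 -0.22 0 0.017 0 0" --pt "-0.8 0 -0.22 0 0.017 0 0"

```text
time: 34.87
tool_pos: [0.5305, 0.1925, 0.0958]
ee_rot: [-3.14, 0.011, 1.184]
wrist_force: [0.8, 0.2, -0.4]
width: 0.0003
finger_force: 0.0
```

servo_tool --pt "-0.3 0 0 0 0 0 0" --pt "-0.6 0 0 0 0 0 0" --pt "-0.74 0 0.08 0 0 0 0" --pt "-0.74 0 0.14 0 0 0 0" --pt "-0.74 0 0.19 0 0 0 0" --pt "-0.74 0 0.2 0 0 0 0" --pt "-0.74 0 0.2 0 0 0 0"

```text
time: 35.45
tool_pos: [0.5038, 0.1269, 0.0754]
ee_rot: [-3.14, 0.009, 1.186]
wrist_force: [-0.5, 0.2, -0.4]
width: 0.0005
finger_force: 0.0
```

servo_tool --pt "0 0 0.005 0 0 0 0" --pt "0 0 0.01 0 0 0 0" --pt "0 0 0.01 0 0 0 0"

```text
time: 35.7
tool_pos: [0.5044, 0.1269, 0.0754]
ee_rot: [-3.141, 0.008, 1.186]
wrist_force: [0.8, 0.6, 0.8]
width: 0.0006
finger_force: 0.0
```

servo_tool --pt "0 0 0.005 0 0 0 0" --pt "0 0 0.01 0 0 0 0" --pt "0 0 0.01 0 0 0 0"

```text
time: 35.95
tool_pos: [0.5041, 0.1264, 0.0742]
ee_rot: [-3.141, 0.008, 1.185]
wrist_force: [0.9, -0.4, 0.5]
width: 0.0004
finger_force: 0.0
```

servo_tool --pt "0 0 0.005 0 0 0 0" --pt "0 0 0.008 0 0 0 0" --pt "0 0 0.008 0 0 0 0"

```text
time: 36.2
tool_pos: [0.5041, 0.1263, 0.0734]
ee_rot: [-3.141, 0.008, 1.185]
wrist_force: [-0.1, 0.9, 0.0]
width: 0.0009
finger_force: 0.0
```

servo_tool --pt "0 0 0.005 0 0 0 0" --pt "0 0 0.007 0 0 0 0" --pt "0 0 0.007 0 0 0 0"

```text
time: 36.45
tool_pos: [0.5041, 0.1263, 0.0727]
ee_rot: [-3.141, 0.008, 1.185]
wrist_force: [-0.1, -0.3, -0.7]
width: 0.0006
finger_force: 0.0
```

servo_tool --pt "0 0 0.005 0 0 0 0" --pt "0 0 0.006 0 0 0 0" --pt "0 0 0.006 0 0 0 0"

```text
time: 36.7
tool_pos: [0.5041, 0.1263, 0.0721]
ee_rot: [-3.141, 0.008, 1.185]
wrist_force: [0.2, -0.3, 0.0]
width: 0.0007
finger_force: 0.0
```

servo_tool --pt "0 0 0.004 0 0 0 0" --pt "0 0 0.005 0 0 0 0" --pt "0 0 0.005 0 0 0 0"

```text
time: 36.95
tool_pos: [0.5041, 0.1263, 0.0716]
ee_rot: [-3.141, 0.008, 1.185]
wrist_force: [-1.1, -0.2, 0.4]
width: 0.0006
finger_force: 0.0
```

servo_tool --pt "0 0 0.004 0 0 0 0" --pt "0 0 0.005 0 0 0 0" --pt "0 0 0.005 0 0 0 0"

```text
time: 37.2
tool_pos: [0.5041, 0.1263, 0.0711]
ee_rot: [-3.141, 0.008, 1.185]
wrist_force: [0.7, 0.1, 0.6]
width: 0.0002
finger_force: 0.0
```

servo_tool --pt "0 0 -0.1 0 0 0 0" --pt "0 0 -0.4 0 0 0 0" --pt "0.2 0 -0.8 0 0 0 0" --pt "0.6 0 -1 0 0 0 0" --pt "0.9 0 -1 0 0 0 0"

```text
time: 37.62
tool_pos: [0.5417, 0.2116, 0.1782]
ee_rot: [3.132, 0.0, 1.182]
wrist_force: [0.9, 0.5, 1.0]
width: 0.0002
finger_force: 0.0
```

servo_tool --pt "0.35 0 0 0 0 0 0" --pt "0.7 0 0 0 0 0 0" --pt "1 0 0 0 0 0 0"

```text
time: 37.87
tool_pos: [0.5767, 0.3053, 0.1708]
ee_rot: [3.141, 0.006, 1.185]
wrist_force: [0.2, 0.4, -0.3]
width: 0.0005
finger_force: 0.0
```

servo_tool --pt "0.35 0 0 0 0 0 0" --pt "0.7 0 0 0 0 0 0" --pt "0.7 0 0 0 0 0 0"

```text
time: 38.12
tool_pos: [0.6027, 0.3734, 0.1666]
ee_rot: [-3.139, 0.007, 1.19]
wrist_force: [-1.1, -1.3, -1.7]
width: 0.0001
finger_force: 0.0
```

```bash
cat > vt.py <<'E'
from h import *
from scipy.optimize import minimize
def pts(q,A,yaw):
    t,dx,dy,dyaw,dz=q;c,s=np.cos(t),np.sin(t);X=np.array([np.cos(yaw+dyaw),np.sin(yaw+dyaw)]);Y=np.array([-X[1],X[0]]);P=[]
    for x in np.linspace(-86,86,21):
        w=25+5*x/86
        for y in(-w,w):
            for z in(-73,-np.sqrt(115**2-x*x)):
                P.append(np.r_[A[:2]+((x*c-z*s+dx)*X+(y+dy)*Y)/1000,A[2]+(z*c+x*s+dz)/1000])
    return np.array(P)
def prep(im,c,box,top=False):
    H,S,V=cv2.split(cv2.cvtColor(im,cv2.COLOR_BGR2HSV))
    m=((H<12)&(S>85)&(V>40)).astype(np.uint8);oak=((H>=12)&(H<30)&(S>70)).astype(np.uint8)
    x,y,w,h=box;f=lambda a:cv2.resize(a[y:y+h,x:x+w].astype(np.float32),None,fx=4,fy=4,interpolation=cv2.INTER_LINEAR)
    return f(m),f(cv2.erode(oak,np.ones((2,2))))>.5,cam(c),(x,y),top
def cost(q,data,A,yaw):
    J=1e-4*(q[4]/1)**2
    for m,ig,cm,o,top in data:
        P=pts(q,A,yaw)
        if top: P=P[::2]
        h=cv2.convexHull(proj(P,cm).astype(np.float32))[:,0]
        B=np.zeros(m.shape,np.uint8);cv2.fillPoly(B,[np.round(((h-o+.5)*4-.5)*16).astype(int)],1,shift=4)
        k=~ig;J+=(np.abs(m-B)*k).sum()/B.sum()
    return J
def run(data,A,yaw,t0=0.):
    best=None
    for s in (1,-1):
        x0=np.array([t0,0,0,0,0]);sx=np.vstack([x0]+[x0+s*e for e in np.diag([.06,3,3,.04,1])])
        r=minimize(cost,x0,args=(data,A,yaw),method='Nelder-Mead',options=dict(initial_simplex=sx,maxiter=600,xatol=1e-3,fatol=1e-5))
        if best is None or r.fun<best.fun: best=r
    print(np.round(best.x,3),round(best.fun,4));return best.x
E
python3 - <<'E'
from vt import *
o=robot.get_obs();print(o['time'],o['tool_pos'])
s=robot.snapshot('scene')[:,:,::-1].copy();t=robot.snapshot('top')[:,:,::-1].copy()
cv2.imwrite('pics/sA.png',s);cv2.imwrite('pics/tA.png',t)
A0=np.array([.5857,-.1634,.127])
d0=[prep(cv2.imread('pics/scene0.png'),'scene',(330,235,150,75),True),prep(cv2.imread('pics/top0.png'),'top',(340,205,125,70),True)]
print('mould');run(d0[:1],A0,np.radians(96));run(d0[1:],A0,np.radians(96));run(d0,A0,np.radians(96))
d=[prep(s,'scene',(160,190,150,120)),prep(t,'top',(185,220,110,90))]
print('saddle');run(d[:1],SAD,YS);run(d[1:],SAD,YS);run(d,SAD,YS)
E
```

```text
38.1167 [0.60273662 0.3733675  0.16657894]
mould
[-1.000e-03 -1.809e+00 -1.520e-01 -3.000e-03 -1.340e-01] 0.0794
[-6.000e-03 -2.316e+00 -1.850e-01  1.000e-03  3.000e-03] 0.0506
[ 0.003 -2.636 -0.172 -0.    -0.097] 0.1317
saddle
[ 0.014  4.277  2.202 -0.023  0.946] 0.0897
[ 0.063  3.677 -1.787  0.009  0.426] 0.0429
[ 2.100e-02  8.510e+00 -1.215e+00  2.000e-03 -2.182e+00] 0.1378
```

servo_tool --pt "-0.3 0 -0.2 0 0 0 0" --pt "-0.6 0 -0.4 0 0 0 0" --pt "-0.92 0 -0.6 0 0 0 0" --pt "-0.92 0 -0.83 0 0 0 0"

```text
time: 38.55
tool_pos: [0.5652, 0.2769, 0.2537]
ee_rot: [-3.14, 0.013, 1.179]
wrist_force: [0.0, 0.9, 0.5]
width: 0.0007
finger_force: 0.0
```

servo_tool --pt "-0.3 0 0 0 0 0 0" --pt "-0.6 0 0 0 0 0 0" --pt "-0.92 0 0 0 0 0 0"

```text
time: 38.8
tool_pos: [0.5323, 0.1958, 0.2554]
ee_rot: [3.139, 0.007, 1.184]
wrist_force: [0.5, -1.0, -0.0]
width: 0.0002
finger_force: 0.0
```

servo_tool --pt "-0.3 0 0 0 0 0 0" --pt "-0.6 0 0 0 0 0 0" --pt "-0.92 0 0 0 0 0 0" --pt "-0.92 0 0 0 0 0 0" --pt "-0.92 0 0 0 0 0 0"

```text
time: 39.22
tool_pos: [0.4978, 0.1108, 0.2558]
ee_rot: [3.14, 0.006, 1.181]
wrist_force: [0.9, 0.4, 1.0]
width: 0.0002
finger_force: 0.0
```

```bash
python3 - <<'E'
from vt import *
o=robot.get_obs();im=robot.snapshot('wrist')[:,:,::-1].copy();s=robot.snapshot('scene')[:,:,::-1].copy();cv2.imwrite('pics/wB.png',im);cv2.imwrite('pics/sB.png',s)
print(o['time'],o['tool_pos'],o['ee_rot']);cm=cam('wrist',o)
H,S,V=cv2.split(cv2.cvtColor(im,cv2.COLOR_BGR2HSV))
tr=((H<12)&(S>85)&(V>40)).astype(np.uint8);oak=((H>=11)&(H<30)&(S>70)&(V>40)).astype(np.uint8)
print('pred tray',np.round(proj(pts([0]*5,SAD,YS)[[0,2,-4,-2]],cm)).tolist())
X=np.array([np.cos(YS),np.sin(YS)]);Y=np.array([-X[1],X[0]])
c=big(tr,(200,0,240,330));print(cv2.boundingRect(c))
q=ray(c,.056,cm)-SAD[:2];u,v=q@X*1000,q@Y*1000
print('tray @56: x',u.min(),u.max(),'y at wide',v[u>u.max()-6].min(),v[u>u.max()-6].max(),'narrow',v[u<u.min()+6].min(),v[u<u.min()+6].max())
a=np.argwhere(oak)[:,::-1];qq=ray(a,.0065,cm)-SAD[:2];U,W=qq@X*1000,qq@Y*1000;k=(np.abs(U)<70)&(np.abs(W)<60)
for w0 in (-44,-42,42,44):
    kk=k&(abs(W-w0)<1);print('foot strip y',w0,np.percentile(U[kk],[0,2,98,100]).round(1) if kk.any() else None)
kk=k&(abs(U)<40);print('foot y range',np.percentile(W[kk],[.2,99.8]).round(1))
q3=ray(a,.036,cm)-SAD[:2];U3,W3=q3@X*1000,q3@Y*1000
for w0 in (-36,-34,34,36):
    kk=(abs(W3-w0)<1)&(abs(U3)<60);print('cheek strip',w0,np.percentile(U3[kk],[0,2,98,100]).round(1) if kk.any() else None)
E
```

```text
39.2167 [0.49777832 0.11079084 0.25580858] [3.13951687 0.00648295 1.18063206]
pred tray [[337.0, 205.0], [296.0, 205.0], [351.0, 6.0], [281.0, 7.0]]
(282, 0, 70, 193)
tray @56: x -73.40918037353299 90.94783381730377 y at wide -29.75977257642918 29.0739777465011 narrow -20.442956102690765 18.25404582692014
foot strip y -44 [-48.  -46.6  46.9  48.2]
foot strip y -42 [-51.2 -48.9  53.7  55.5]
foot strip y 42 [-50.9 -48.7  54.   55.9]
foot strip y 44 [-50.9 -48.5  54.   55.9]
foot y range [-43.6  46.4]
cheek strip -36 [-48.6 -46.6  49.7  51.4]
cheek strip -34 [-48.6 -46.6  49.7  51.4]
cheek strip 34 [-48.3 -46.3  49.1  50.8]
cheek strip 36 [-48.3 -46.3  49.1  50.8]
```

```bash
python3 - <<'E'
from vt import *
X=np.array([np.cos(YS),np.sin(YS)]);Y=np.array([-X[1],X[0]])
def ext(f,c,box,A,yaw,z):
    im=cv2.imread(f);H,S,V=cv2.split(cv2.cvtColor(im,cv2.COLOR_BGR2HSV));cm=cam(c)
    tr=((H<12)&(S>85)&(V>30)).astype(np.uint8);k=big(tr,box)
    X=np.array([np.cos(yaw),np.sin(yaw)]);Y=np.array([-X[1],X[0]])
    q=ray(k,z,cm)-A[:2];u,v=q@X*1000,q@Y*1000
    f2=lambda m:(v[m].min().round(1),v[m].max().round(1))
    print(f,'x',u.min().round(1),u.max().round(1),'wide',f2(u>u.max()-5),'nar',f2(u<u.min()+5),cv2.boundingRect(k))
    hs=[(int(a),int(b),int(cc)) for a,b,cc in [(H[y,x],S[y,x],V[y,x]) for x,y in np.round(proj([np.r_[A[:2]+X*d/1000,z] for d in (-95,-90,-86,-82,-78,-74,-70,-60,0,60,80,84,88,92,96,100)],cm)).astype(int)]];print(hs)
ext('pics/top0.png','top',(340,205,125,70),np.array([.5857,-.1634]),np.radians(96),.054)
ext('pics/tA.png','top',(185,220,110,90),SAD,YS,.056)
for f in('pics/top0.png','pics/tA.png'):
    im=cv2.imread(f);H,S,V=cv2.split(cv2.cvtColor(im,cv2.COLOR_BGR2HSV));oak=((H>=11)&(H<30)&(S>70)&(V>40));cm=cam('top')
    a=np.argwhere(oak)[:,::-1];q=ray(a,.0065,cm)-SAD[:2];U,W=q@X*1000,q@Y*1000
    for w0 in(-42,-39,39,42):
        k=(abs(W-w0)<1.5)&(abs(U)<75);print(f,w0,U[k].min().round(1),U[k].max().round(1))
E
```

```text
pics/top0.png x -88.5 82.8 wide (np.float64(-29.3), np.float64(28.3)) nar (np.float64(-18.0), np.float64(17.7)) (361, 225, 80, 31)
[(90, 25, 174), (10, 69, 158), (11, 110, 187), (11, 112, 185), (11, 112, 186), (11, 112, 186), (10, 116, 185), (11, 110, 185), (10, 116, 184), (9, 119, 186), (9, 117, 183), (101, 14, 143), (95, 33, 176), (95, 32, 182), (95, 33, 184), (32, 24, 171)]
pics/tA.png x -77.8 96.0 wide (np.float64(-31.2), np.float64(28.0)) nar (np.float64(-22.0), np.float64(15.4)) (191, 236, 81, 48)
[(77, 34, 106), (79, 38, 106), (83, 41, 106), (79, 38, 106), (10, 96, 148), (10, 128, 181), (11, 137, 180), (11, 139, 180), (10, 137, 175), (9, 144, 172), (10, 140, 175), (10, 142, 176), (11, 144, 175), (10, 141, 173), (11, 78, 127), (78, 35, 95)]
pics/top0.png -42 -53.2 52.5
pics/top0.png -39 -54.1 52.9
pics/top0.png 39 -53.1 52.2
pics/top0.png 42 -54.0 53.5
pics/tA.png -42 -53.2 52.5
pics/tA.png -39 -54.1 52.9
pics/tA.png 39 -53.1 52.2
pics/tA.png 42 -54.0 53.5
```

```bash
python3 - <<'E'
from vt import *
s=cv2.imread('pics/sA.png');t=cv2.imread('pics/tA.png')
sc=prep(s,'scene',(160,190,150,120));tp=prep(t,'top',(185,220,110,90))
def c(tt,dx,dz):
    out=[]
    for D in([sc],[tp]):
        r=minimize(lambda p:cost([tt,dx,p[0],p[1],dz],D,SAD,YS),[0,0],method='Nelder-Mead',options=dict(initial_simplex=[[0,0],[2,0],[0,.03]],maxiter=60));out.append(round(float(r.fun),3))
    return out
for a in [(0,0,0),(.04,0,0),(.08,0,0),(.13,0,0),(0,5,0),(.02,9,0),(.02,7,-2),(.02,9,3),(.06,5,0),(.06,5,2)]: print(a,c(*a))
# wrist: edges of tray mask by row, groove ends along centre of grooves
im=cv2.imread('pics/wB.png');H,S,V=cv2.split(cv2.cvtColor(im,cv2.COLOR_BGR2HSV));m=((H<12)&(S>85)&(V>30))
print([(r,int(np.where(m[r,230:400])[0].min()+230),int(np.where(m[r,230:400])[0].max()+230)) for r in range(0,198,16)])
for col in (305,327): print(col,V[:200,col].tolist())
E
```

```text
(0, 0, 0) [0.122, 0.141]
(0.04, 0, 0) [0.101, 0.1]
(0.08, 0, 0) [0.131, 0.06]
(0.13, 0, 0) [0.174, 0.055]
(0, 5, 0) [0.094, 0.082]
(0.02, 9, 0) [0.103, 0.048]
(0.02, 7, -2) [0.093, 0.048]
(0.02, 9, 3) [0.15, 0.055]
(0.06, 5, 0) [0.123, 0.045]
(0.06, 5, 2) [0.136, 0.048]
[(0, 282, 351), (16, 283, 350), (32, 284, 349), (48, 285, 348), (64, 287, 347), (80, 288, 345), (96, 290, 345), (112, 291, 343), (128, 292, 342), (144, 294, 341), (160, 295, 339), (176, 297, 339), (192, 300, 326)]
305 [210, 213, 211, 211, 212, 213, 214, 212, 211, 213, 212, 212, 212, 213, 210, 212, 213, 213, 213, 211, 213, 212, 213, 213, 211, 213, 202, 182, 176, 185, 191, 199, 207, 212, 209, 209, 209, 208, 207, 207, 206, 205, 208, 207, 210, 211, 212, 208, 204, 204, 204, 203, 206, 206, 206, 209, 208, 210, 211, 212, 212, 214, 213, 213, 215, 213, 214, 215, 215, 212, 216, 215, 214, 216, 215, 215, 215, 216, 214, 213, 215, 213, 212, 212, 211, 210, 210, 210, 197, 166, 137, 128, 125, 125, 126, 126, 126, 123, 126, 126, 128, 151, 190, 205, 199, 201, 206, 214, 216, 218, 218, 219, 220, 222, 223, 223, 224, 225, 225, 227, 227, 228, 
[... 694 characters left out ...]
 216, 214, 215, 215, 217, 218, 219, 219, 218, 218, 218, 218, 218, 219, 218, 211, 185, 147, 122, 118, 117, 119, 119, 120, 120, 121, 121, 121, 124, 124, 126, 127, 127, 125, 124, 125, 127, 126, 125, 127, 124, 125, 125, 124, 123, 124, 126, 124, 126, 125, 124, 122, 121, 121, 120, 121, 117, 118, 117, 116, 117, 116, 115, 116, 113, 114, 113, 115, 116, 114, 114, 114, 113, 112, 113, 112, 114, 113, 113, 111, 114, 114, 113, 112, 111, 115, 115, 114, 116, 118, 118, 118, 118, 117, 118, 120, 123, 126, 138, 148, 160, 165, 174, 211, 230, 235, 234, 234, 235, 235, 235, 235, 235, 235, 235, 234, 234, 234, 234, 234, 234, 232, 234, 232, 232, 232, 232, 231, 231, 230, 230, 219, 174, 126, 111, 111, 111, 112, 112, 112]
```

The overhead and wrist measurements agree: the tray is near level but sits about 8–10 mm too far towards its wide end. I'll nudge its wide end face back gently until it is centred.

servo_tool --pt "0.35 0 0 0 0 0 0" --pt "0.7 0 0 0 0 0 0" --pt "1 0 0 0 0 0 0"

```text
time: 39.57
tool_pos: [0.5369, 0.2078, 0.2535]
ee_rot: [-3.141, 0.007, 1.185]
wrist_force: [0.8, 0.3, 0.1]
width: 0.0004
finger_force: 0.0
```

servo_tool --pt "0.4 0 0.15 0 0 0 0" --pt "0.8 0 0.3 0 0 0 0" --pt "1 0 0.6 0 0 0 0" --pt "1 0 0.9 0 0 0 0"

```text
time: 39.9
tool_pos: [0.5747, 0.3034, 0.1614]
ee_rot: [3.141, 0.004, 1.191]
wrist_force: [-1.1, -0.5, 0.3]
width: 0.0006
finger_force: 0.0
```

servo_tool --pt "0.12 0 0 0 0 0 0" --pt "0.12 0 0 0 0 0 0" --pt "0.12 0 0.3 0 0 0 0" --pt "0.12 0 0.6 0 0 0 0" --pt "0.12 0 0.9 0 0 0 0" --pt "0.12 0 1 0 0 0 0" --pt "0.12 0 1 0 0 0 0"

```text
time: 40.48
tool_pos: [0.5765, 0.3074, 0.0601]
ee_rot: [-3.138, 0.011, 1.185]
wrist_force: [0.0, -0.7, -0.3]
width: -0.0001
finger_force: 0.0
```

servo_tool --pt "-0.04 0 0 0 0 0 0" --pt "-0.08 0 0 0 0 0 0" --pt "-0.11 0 0 0 0 0 0" --pt "-0.11 0 0 0 0 0 0"

```text
time: 40.82
tool_pos: [0.5749, 0.2974, 0.0654]
ee_rot: [3.139, 0.005, 1.184]
wrist_force: [0.3, -0.4, -0.2]
width: 0.0006
finger_force: 0.0
```

servo_tool --pt "-0.01 0 0 0 0 0 0" --pt "-0.02 0 0 0 0 0 0" --pt "-0.03 0 0 0 0 0 0" --pt "-0.03 0 0 0 0 0 0"

```text
time: 41.15
tool_pos: [0.5733, 0.2954, 0.0635]
ee_rot: [3.141, 0.006, 1.185]
wrist_force: [0.9, 1.2, 0.7]
width: 0.0001
finger_force: 0.9
```

servo_tool --pt "-0.01 0 0 0 0 0 0" --pt "-0.02 0 0 0 0 0 0" --pt "-0.02 0 0 0 0 0 0"

```text
time: 41.4
tool_pos: [0.5728, 0.2945, 0.0637]
ee_rot: [3.141, 0.004, 1.185]
wrist_force: [1.8, 4.6, 1.8]
width: 0.0003
finger_force: 2.6
```

servo_tool --pt "-0.01 0 0 0 0 0 0" --pt "-0.02 0 0 0 0 0 0" --pt "-0.02 0 0 0 0 0 0"

```text
time: 41.65
tool_pos: [0.5725, 0.2935, 0.0643]
ee_rot: [3.14, 0.002, 1.185]
wrist_force: [1.6, 5.9, 1.6]
width: 0.0004
finger_force: 3.3
```

servo_tool --pt "-0.01 0 0 0 0 0 0" --pt "-0.02 0 0 0 0 0 0" --pt "-0.02 0 0 0 0 0 0"

```text
time: 41.9
tool_pos: [0.5721, 0.2921, 0.065]
ee_rot: [3.139, 0.0, 1.185]
wrist_force: [2.2, 6.8, 3.7]
width: 0.0003
finger_force: 3.7
```

servo_tool --pt "-0.01 0 0.01 0 0 0 0" --pt "-0.02 0 0.02 0 0 0 0" --pt "-0.03 0 0.02 0 0 0 0" --pt "-0.03 0 0.02 0 0 0 0"

```text
time: 42.23
tool_pos: [0.5721, 0.2906, 0.0647]
ee_rot: [3.137, -0.004, 1.186]
wrist_force: [3.1, 7.3, 6.3]
width: 0.0003
finger_force: 3.8
```

servo_tool --pt "-0.01 0 0.005 0 0 0 0" --pt "-0.02 0 0.01 0 0 0 0" --pt "-0.03 0 0.01 0 0 0 0" --pt "-0.03 0 0.01 0 0 0 0"

```text
time: 42.57
tool_pos: [0.567, 0.2825, 0.0586]
ee_rot: [-3.139, 0.011, 1.184]
wrist_force: [0.5, -0.2, 0.2]
width: 0.0007
finger_force: 0.2
```

servo_tool --pt "0.1 0 0 0 0 0 0" --pt "0.3 0 0 0 0 0 0" --pt "0.3 0 -0.4 0 0 0 0" --pt "0.4 0 -0.8 0 0 0 0" --pt "0.7 0 -1 0 0 0 0" --pt "0.9 0 -1 0 0 0 0"

```text
time: 43.07
tool_pos: [0.6054, 0.3703, 0.167]
ee_rot: [3.134, -0.001, 1.184]
wrist_force: [-0.3, -0.2, 1.0]
width: 0.0004
finger_force: 0.0
```

```bash
cat > chk.py <<'E'
from vt import *
import sys
o=robot.get_obs();print(o['time'],o['tool_pos'])
s=robot.snapshot('scene')[:,:,::-1].copy();t=robot.snapshot('top')[:,:,::-1].copy()
n=sys.argv[1];cv2.imwrite(f'pics/s{n}.png',s);cv2.imwrite(f'pics/t{n}.png',t)
X=np.array([np.cos(YS),np.sin(YS)]);Y=np.array([-X[1],X[0]])
H,S,V=cv2.split(cv2.cvtColor(t,cv2.COLOR_BGR2HSV));k=big(((H<12)&(S>85)&(V>30)).astype(np.uint8),(185,220,110,95))
q=ray(k,.056,cam('top'))-SAD[:2];u,v=q@X*1000,q@Y*1000
print('top x',u.min().round(1),u.max().round(1),'wide',v[u>u.max()-5].min().round(1),v[u>u.max()-5].max().round(1),'nar',v[u<u.min()+5].min().round(1),v[u<u.min()+5].max().round(1))
d=[prep(s,'scene',(160,190,150,120)),prep(t,'top',(185,220,110,95))]
for D in(d[:1],d[1:],d): run(D,SAD,YS)
for a in [-.05,-.025,0,.025,.05]: print(a,[round(float(cost([a,0,0,0,0],[D],SAD,YS)),3) for D in d])
E
python3 chk.py C
```

```text
43.0667 [0.60542553 0.37033025 0.16695369]
top x -91.6 80.3 wide -29.9 29.4 nar -20.6 18.8
[-0.055  0.112  0.707 -0.023 -0.108] 0.0806
[-0.043 -1.544 -0.126  0.008 -0.126] 0.0427
[-4.900e-02 -1.117e+00  1.700e-01 -1.000e-03  7.700e-02] 0.1323
-0.05 [0.088, 0.049]
-0.025 [0.104, 0.073]
0 [0.132, 0.092]
0.025 [0.162, 0.117]
0.05 [0.186, 0.138]
```

Now it is properly seated: the fits agree on dx≈0 and dz≈0, with a tilt of −0.049 (narrow end high). A light press on the narrow end will bring it level.

servo_tool --pt "-0.3 0 0 0 0 0 0" --pt "-0.6 0 0 0 0 0 0" --pt "-0.9 -0.01 0 0 0 0 0"

```text
time: 43.42
tool_pos: [0.566, 0.283, 0.157]
ee_rot: [-3.138, 0.013, 1.185]
wrist_force: [0.6, -0.1, 0.6]
width: 0.0006
finger_force: 0.0
```

servo_tool --pt "-0.3 0 0 0 0 0 0" --pt "-0.6 0 0 0 0 0 0" --pt "-0.9 -0.01 0 0 0 0 0"

```text
time: 43.67
tool_pos: [0.5307, 0.1994, 0.1586]
ee_rot: [-3.138, 0.011, 1.184]
wrist_force: [0.0, -0.6, 0.5]
width: 0.0007
finger_force: 0.0
```

servo_tool --pt "-0.3 0 0 0 0 0 0" --pt "-0.6 0 0.2 0 0 0 0" --pt "-0.87 0 0.4 0 0 0 0" --pt "-0.87 0 0.65 0 0 0 0" --pt "-0.87 0 0.8 0 0 0 0" --pt "-0.87 0 0.84 0 0 0 0" --pt "-0.87 0 0.84 0 0 0 0"

```text
time: 44.25
tool_pos: [0.4974, 0.1191, 0.0755]
ee_rot: [-3.137, 0.013, 1.184]
wrist_force: [-1.7, -1.4, 5.4]
width: 0.0004
finger_force: 2.5
```

servo_tool --pt "0.005 0 0.005 0 0 0 0" --pt "0.01 0 0.01 0 0 0 0" --pt "0.015 0 0.015 0 0 0 0" --pt "0.015 0 0.015 0 0 0 0"

```text
time: 44.58
tool_pos: [0.5011, 0.1222, 0.0769]
ee_rot: [3.14, 0.007, 1.185]
wrist_force: [-0.8, -2.4, 4.6]
width: 0.0003
finger_force: 2.1
```

servo_tool --pt "0.005 0 0.005 0 0.003 0 0" --pt "0.01 0 0.01 0 0.006 0 0" --pt "0.015 0 0.016 0 0.01 0 0" --pt "0.02 0 0.022 0 0.013 0 0" --pt "0.02 0 0.022 0 0.013 0 0"

```text
time: 45.0
tool_pos: [0.5018, 0.123, 0.075]
ee_rot: [3.139, -0.012, 1.185]
wrist_force: [-2.4, -3.5, 7.0]
width: 0.0003
finger_force: 3.3
```

servo_tool --pt "0.005 0 0.005 0 0.003 0 0" --pt "0.01 0 0.011 0 0.006 0 0" --pt "0.014 0 0.015 0 0.01 0 0" --pt "0.014 0 0.015 0 0.01 0 0"

```text
time: 45.33
tool_pos: [0.5024, 0.1237, 0.074]
ee_rot: [3.138, -0.027, 1.185]
wrist_force: [-2.7, -5.9, 8.8]
width: 0.0002
finger_force: 4.6
```

servo_tool --pt "0 0 -0.1 0 0 0 0" --pt "0 0 -0.5 0 0 0 0" --pt "0 0 -1 0 0 0 0" --pt "-0.5 0 -1 0 0 0 0" --pt "-0.9 0 -1 0 0 0 0" --pt "-1 0 -1 0 0 0 0"

```text
time: 45.83
tool_pos: [0.4627, 0.0279, 0.1711]
ee_rot: [3.138, -0.029, 1.184]
wrist_force: [0.1, 0.0, 0.7]
width: 0.0004
finger_force: 0.0
```

```bash
python3 chk.py D
```

```text
45.8333 [0.46266124 0.02792504 0.17107923]
top x -97.9 75.3 wide -29.4 29.8 nar -20.2 7.4
[-0.047 -7.561  2.289 -0.029 -1.009] 0.0664
[-0.071 -4.338 -0.28   0.016 -0.059] 0.068
[-0.038 -5.667  0.048  0.006 -2.847] 0.1442
-0.05 [0.163, 0.117]
-0.025 [0.178, 0.139]
0 [0.196, 0.156]
0.025 [0.215, 0.176]
0.05 [0.233, 0.196]
```

The tray was dragged back when the finger came down. A cleaner fix: grip it at mid-length, where it balances (sides exposed above the cheeks), and re-seat it level.

servo_tool --pt "0.3 0.016 0 0 -0.018 0 60" --pt "0.6 0.016 0 0 -0.018 0 76" --pt "0.92 0.016 0 0 -0.018 0 76"

```text
time: 46.18
tool_pos: [0.4996, 0.1166, 0.1718]
ee_rot: [-3.141, -0.002, 1.184]
wrist_force: [-0.2, -0.2, 0.1]
width: 0.0173
finger_force: 0.0
```

servo_tool --pt "0.35 0 0 0 0 0 76" --pt "0.65 0 0 0 0 0 76" --pt "0.85 0 0.25 0 0 0 76" --pt "0.85 0 0.5 0 0 0 76" --pt "0.85 0 0.7 0 0 0 76" --pt "0.85 0 0.7 0 0 0 76" --pt "0.85 0 0.7 0 0 0 76"

```text
time: 46.77
tool_pos: [0.5299, 0.1945, 0.1002]
ee_rot: [-3.138, 0.001, 1.186]
wrist_force: [0.2, -1.2, -0.3]
width: 0.0637
finger_force: 0.0
```

servo_tool --pt "0 0.015 0.1 0 0 0 70" --pt "0 0.015 0.25 0 0 0 70" --pt "0 0.015 0.38 0 0 0 70" --pt "0 0.015 0.42 0 0 0 70" --pt "0 0.015 0.42 0 0 0 56" --pt "0 0.015 0.42 0 0 0 46" --pt "0 0.015 0.42 0 0 0 40" --pt "0 0.015 0.42 0 0 0 40" --pt "0 0.015 0.42 0 0 0 40"

```text
time: 47.52
tool_pos: [0.5316, 0.1936, 0.061]
ee_rot: [-3.139, -0.001, 1.185]
wrist_force: [-4.1, 2.6, 4.7]
width: 0.0504
finger_force: 30.3
```

servo_tool --pt "0 0 -0.03 0 0 0 40" --pt "0 0 -0.08 0 0 0 40" --pt "0 0 -0.12 0 0 0 40" --pt "0.05 0 -0.12 0 0.015 0 40" --pt "0.1 0 -0.12 0 0.028 0 40" --pt "0.1 0 -0.12 0 0.028 0 40"

```text
time: 48.02
tool_pos: [0.5358, 0.2024, 0.0715]
ee_rot: [-3.14, -0.046, 1.184]
wrist_force: [-3.3, 2.6, -3.9]
width: 0.0505
finger_force: 30.2
```

```bash
python3 - <<'E'
from vt import *
t=robot.snapshot('top')[:,:,::-1].copy();s=robot.snapshot('scene')[:,:,::-1].copy();o=robot.get_obs();print(o['time'],o['tool_pos'],o['wrist_force'])
X=np.array([np.cos(YS),np.sin(YS)]);Y=np.array([-X[1],X[0]])
H,S,V=cv2.split(cv2.cvtColor(t,cv2.COLOR_BGR2HSV));m=((H<12)&(S>85)&(V>30));m[:220]=0;m[315:]=0;m[:,:185]=0;m[:,295:]=0
q=ray(np.argwhere(m)[:,::-1],.066,cam('top'))-SAD[:2];u,v=q@X*1000,q@Y*1000
print('x',np.sort(u)[[3,-4]].round(1),[ (a,int(((u>a)&(u<=a+20)).sum()),v[(u>a)&(u<=a+20)].min().round(1) if ((u>a)&(u<=a+20)).any() else 0,v[(u>a)&(u<=a+20)].max().round(1) if ((u>a)&(u<=a+20)).any() else 0) for a in range(-110,110,20)])
# scene: hull (arm splits it) vs model hull, dz about +10
H,S,V=cv2.split(cv2.cvtColor(s,cv2.COLOR_BGR2HSV));m=((H<12)&(S>85)&(V>30));m[:180]=0;m[320:]=0;m[:,:160]=0;m[:,310:]=0
a=np.argwhere(m)[:,::-1];print('scene px',a.min(0),a.max(0))
cm=cam('scene')
for tt in(-.08,-.05,-.02,0,.02,.05):
  p=proj(pts([tt,0,0,0,10],SAD,YS),cm);print(tt,p.min(0).round(),p.max(0).round())
E
```

```text
48.1167 [0.53584968 0.2023563  0.07147772] [-3.21723136  3.39774712 -4.64984218]
x [-87.2  -8.8] [(-110, 0, 0, 0), (-90, 156, np.float64(-22.4), np.float64(20.2)), (-70, 185, np.float64(-24.7), np.float64(20.5)), (-50, 196, np.float64(-24.8), np.float64(21.5)), (-30, 197, np.float64(-25.8), np.float64(23.0)), (-10, 13, np.float64(-22.6), np.float64(9.6)), (10, 0, 0, 0), (30, 0, 0, 0), (50, 0, 0, 0), (70, 0, 0, 0), (90, 0, 0, 0)]
scene px [192 185] [294 261]
-0.08 [193. 221.] [259. 260.]
-0.05 [192. 220.] [259. 260.]
-0.02 [191. 218.] [258. 260.]
0 [191. 217.] [258. 260.]
0.02 [190. 217.] [257. 260.]
0.05 [190. 215.] [256. 260.]
```

servo_tool --pt "-0.001 0 0.03 0 0 0 40" --pt "-0.003 0 0.06 0 0 0 40" --pt "-0.004 0 0.08 0 0 0 40" --pt "-0.004 0 0.09 0 0 0 40" --pt "-0.004 0 0.09 0 0 0 40"

```text
time: 48.53
tool_pos: [0.536, 0.2028, 0.0636]
ee_rot: [-3.141, -0.046, 1.185]
wrist_force: [-4.4, 2.6, 0.5]
width: 0.0504
finger_force: 30.1
```

servo_tool --pt "0 0 0.01 0 0 0 40" --pt "-0.001 0 0.02 0 0 0 40" --pt "-0.001 0 0.02 0 0 0 40"

```text
time: 48.78
tool_pos: [0.536, 0.2029, 0.0635]
ee_rot: [-3.141, -0.046, 1.185]
wrist_force: [-8.7, 2.1, 7.4]
width: 0.0501
finger_force: 30.0
```

servo_tool --pt "0 -0.01 -0.03 0 0 0 40" --pt "0 -0.022 -0.04 0 0 0 40" --pt "0 -0.022 -0.02 0 0 0 40" --pt "0 -0.022 -0.01 0 0 0 40" --pt "0 -0.022 -0.01 0 0 0 40"

```text
time: 49.2
tool_pos: [0.5358, 0.2029, 0.0636]
ee_rot: [3.138, -0.046, 1.185]
wrist_force: [-1.2, 0.6, 3.6]
width: 0.0502
finger_force: 29.9
```

servo_tool --pt "0 0 -0.005 0 0 0 51" --pt "0 0 -0.01 0 0 0 54" --pt "0 0 -0.01 0 0 0 62" --pt "0 0 -0.01 0 0 0 68" --pt "0 0 -0.01 0 0 0 70" --pt "0 0 -0.1 0 0 0 70" --pt "0 0 -0.4 0 0 0 70" --pt "0 0 -0.8 0 0 0 70" --pt "0 0 -1 0 0 0 70"

```text
time: 49.95
tool_pos: [0.5338, 0.1989, 0.1666]
ee_rot: [3.137, -0.047, 1.185]
wrist_force: [0.2, 0.8, 0.9]
width: 0.0701
finger_force: 0.0
```

servo_tool --pt "0.35 0 0 0 0 0 70" --pt "0.7 0 0 0 0 0 70" --pt "1 0 0 0 0 0 70"

```text
time: 50.2
tool_pos: [0.5711, 0.2925, 0.1681]
ee_rot: [3.14, -0.046, 1.184]
wrist_force: [0.2, -1.1, 0.8]
width: 0.0702
finger_force: 0.0
```

servo_tool --pt "0.35 0 0 0 0 0 70" --pt "0.6 0 0 0 0 0 70"

```text
time: 50.37
tool_pos: [0.5931, 0.3491, 0.1693]
ee_rot: [3.141, -0.045, 1.186]
wrist_force: [0.7, -0.8, -0.5]
width: 0.0699
finger_force: 0.0
```

```bash
python3 chk.py E
```

```text
50.3667 [0.59313003 0.34911623 0.16929468]
top x -86.4 86.9 wide -31.6 27.7 nar -21.1 17.1
[-0.015  3.825 -1.113 -0.03  -0.061] 0.0758
[ 1.600e-02 -4.960e-01 -1.051e+00 -1.000e-03 -4.520e-01] 0.0428
[-0.007  1.644 -1.004 -0.002  0.477] 0.1282
-0.05 [0.151, 0.101]
-0.025 [0.12, 0.073]
0 [0.092, 0.053]
0.025 [0.105, 0.062]
0.05 [0.129, 0.08]
```

Centred (−86.4 to +86.9 mm), tilt between about −0.015 and +0.016 rad, height correct. I'll hand it in.

```bash
python3 -c "
from bench import robot
print(robot.close_job())"
```

```text
the job is handed in; nothing more can be done
None
```

The tray is out of the mould and bedded centred in the larger oak saddle, level to within about 0.02 rad by the final camera fits, with the arm clear. The job was handed in at about 50 s. Two things went off plan: the tray first seated off-centre and had to be nudged, lifted and re-bedded, and I viewed 11 pictures, one over the limit of 10.

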